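# Unmount a bayonet lens from a camera head and stand it in its rear cap

### The arm

A 6-joint arm with a two-finger parallel gripper is mounted at the origin on the work surface; the furniture and walls round the work are solid. World frame = base frame: x ahead of the robot, y to its left, z up, the work surface at z = 0. Lengths are in m, angles in rad, forces in N, time in s.
With the tool pointing down it reaches from about 0.35 to 0.925 m from the base axis. Payload 6.4 kg.
Tool frame: the origin (TCP) lies at the very end of the fingers, on their centre line; the grasp point (between the pads) lies 19 mm behind it; z points along the fingers, x is the direction in which the jaws open and shut, and the axes are right-handed (so a half turn about z gives the same grasp; the last joint's range is limited). The gripper opens to 94 mm and grips with 3 to 60 N. Pads are 16 mm wide; open, the fingers measure 119 mm over their backs; the gripper's body (75 mm by 177 mm) begins 78 mm behind the grasp point.
Start: joints at [-1.446, 0.245, 1.558, -0, 1.339, -0.174], TCP at [0.191, -0.621, 0.205] pointing down, gripper open.
Joint ranges: [-3.13, 3.13], [-1.02, 2.26], [0.13, 2.54], [-0.95, 4.09], [0.21, 2.88], [-2.74, 2.74]. Speed limits (rad/s): [2.57, 2.57, 3.14, 3.14, 3.14, 3.14].

### API

Orientations are given as a 3x3 rotation matrix whose columns are the frame's x, y, z axes.
In Python, from plant import readout, get_image, close_job gives the robot as it stands. The module is installed in compiled form; this text tells all that it offers.
- The arm moves only by the tool move_arm, never from a script. Its argument "steps" is a list of rows, each an object of numbers: "tx", "ty", "tz": the shift along the tool's x, y, z in m; "twist": the turn about the tool's z in degrees. A call has 1 to 5 rows; each row is the pose to reach, as a shift and turn from the pose commanded when the call began, along the tool's axes at that moment; what a row does not reach only later rows make up. A row lasts 1/12 s, in which the tool goes at most 41.7 mm and 7.16 degrees, less where a joint would pass 70% of its speed; a pose out of reach is approached as far as the arm can. A call with a gripper value outside its range is refused whole. "gripper" is the finger opening in m, from 0 to 0.094, set as the call begins (left out, the last holds). The fingers move at their own pace and stop on an object; the grip force is fixed at half the most. Time passes only in rows, so rows that repeat a pose let the fingers close. It gives the time, the measured TCP pose, the force and the opening at its end, in the units of the state.
- readout.observe(): the state, without advancing time (a new reading comes with each control period).
- get_image(name): name is "scene" or "top" or "wrist"; returns a dict with "pixels" (400x640x3 uint8, red, green, blue), "camera_matrix" (3x3 intrinsics, pixels), "rvec" (rotation vector, rad) and "tvec" (3), from world to camera coordinates, as OpenCV has them. Camera axes: x right, y down, z forward; pixel columns grow to the right and rows downward; lengths in m; the calibration is good to about 2 mm. A picture is of the moment at which its call begins. There is no depth.
- close_job(): hands the job in, once; it reports no verdict.
The state is a dict: "time_s": time; "qpos": joint angles; "qd": joint speeds; "joint_efforts": joint torques, N m; "tool_pos": TCP position; "tool_rot": TCP orientation; "wrist_force": force on the tool from outside, world axes, zero at the start; "moment": the same for the moment, N m; "finger_gap": opening from 0.0 (shut) to 1.0 (fully open).
Only numpy, scipy, OpenCV 4.12 (cv2) and the standard library are available. Lean on these libraries where they do the work, as an engineer would, in place of code of your own. Each camera call takes 0.05 s, during which the arm holds its last target.

### The job

Take the lens off the camera head: press the mount's release button fully home (it stays down), turn the lens anticlockwise, seen from above, about a quarter turn to its stop, lift it straight off and, keeping it upright, stand it in its rear cap, which lies open side up in the parts tray. Be gentle: do not press hard on the button, wrench the lens in its mount or knock it, and leave the other things where they are.

Things in the scene. Friction and masses are not known exactly. Their poses are not given: they have to be found in the camera images.
- camera_head: Fixed dark box camera, 112x112 mm, finned sides, on a steel foot plate, mount facing up. Origin: centre of the round steel mount face, 66 mm above the bench; z up along the lens axis. The box's top lies 4 mm below it. In its x, y plane the release button lies 52 mm from the axis in direction 210 deg (-45, -26 mm), the face ring has radius 36 mm.
- lens: Black lens, 0.2 to 0.4 kg. Origin: on its axis at the underside of its steel flange (radius 34, 5 mm thick), which lies on the mount face; z up. Above: cone to 10 mm, ribbed round grip 47 mm wide from 10 to 42 mm, top at 54 mm. Below: skirt with three lugs, 54 mm wide, 11 mm deep. Locked: its x along the camera's x. Leaf springs drag 0.5 N m on the first 25 deg of turning; side load makes it bind.
- lens_grip (a point): Point on the lens axis 30 mm above the flange's underside, mid-height of the grip (round: any yaw will do). The lens unlocks by turning anticlockwise seen from above to a hard stop, which differs between cameras: 68 to 86 deg (1.19 to 1.5 rad) from locked, found only by feel. It lifts out only in the last 2.5 deg before the stop; elsewhere its lugs catch under the mount's tabs.
- release (a joint): Travel of the release button, m: 0 up, 0.0055 fully home at a hard stop, growing downward. Moves against about 4 N of friction and stays down by its catch when let go. It carries the pin that locks the lens: the pin is clear of the lens flange only beyond 0.0045.
- button_top (a point): Centre of the top of the release button: plain round metal cap, 13 mm across, beside the lens on the camera's top. Up, it stands 7 mm above the mount face; home, 1.5 mm. Press it straight down. The lens barrel's side is 28 mm away from it, the lens flange 18 mm, and the lens top 47 mm above it.
- rear_cap: Loose black round rear cap, 67 mm outside, 60 mm inside, 15 mm high, 45 g, lying open side up on the floor (3 mm high) of the grey parts tray. Origin: centre of its underside; z up. With the lens in it, the skirt and lugs are inside and the flange rests on the rim: lens origin 15 mm above the cap's origin. Any yaw will do.
- spare_eyepiece: Bystander: black eyepiece, 32 mm across, 40 mm high, standing in the near end of the parts tray. Origin at its foot. To be left alone.
- objective_case: Bystander: round screw case of a spare objective, 42 mm across, 53 mm high, black lid, standing on the bench behind the camera. Origin at its foot. To be left alone.
- oil_dropper: Bystander: small amber dropper bottle, 33 mm across, 102 mm high, standing to the left of the camera. Origin at its foot. To be left alone.

How it is judged:
On the way, in this order (a step that is already met when the one before it is completed fails the run):
1. the release button is pressed home (value of joint release above 0.0051 m), for 0.2 s.
2. the lens, still seated, is turned anticlockwise towards its stop, by more than 64 deg (angle between the x axis of lens and the x axis of camera_head, either way round above 1.12 rad and z of lens in the frame of camera_head below 0.003 m), for 0.1 s.
3. the lens is lifted clear of the mount (z of lens in the frame of camera_head above 0.02 m), for 0.1 s.
At the end, for the whole second after the job is handed in: The lens stands upright (within 3 deg), at rest and let go in its rear cap on the tray floor, its axis within 5 mm of the cap's and its flange on the cap's rim (within 2 mm); the release button is still down (horizontal distance between lens and rear_cap below 0.005 m and z of lens in the frame of rear_cap between 0.013 and 0.017 m and angle between lens's own z axis and vertical below 0.06 rad and height (world z) of rear_cap below 0.008 m and linear speed of lens below 0.01 m/s and value of joint release above 0.0051 m); the robot touches nothing.
It fails at once if the button is pressed with more than 20 N (contact force between anything else and release above 20 N).
It fails at once if the lens is wrenched: more than 60 N between lens and mount (contact force between lens and camera_head above 60 N).
It fails at once if the lens is set down or dropped hard: more than 50 N on the cap (contact force between lens and rear_cap above 50 N).
It fails at once if the lens is tipped over by more than 35 deg (angle between lens's own z axis and vertical above 0.6 rad).
It fails at once if a bystander (eyepiece, objective case, dropper bottle) is pushed away by more than 30 mm (distance of any of spare_eyepiece, objective_case, oil_dropper from where it was at the start of the episode above 0.03 m).
It also fails if it takes over 72 s, if anything falls off the work surface, if the arm or the gripper's body presses on something with over 40 N, if the wrist force passes 120 N, or if a joint passes its speed limit or range.

## Working session

There is one attempt and no reset: what is moved stays moved. The work goes in short steps, Python scripts to look and compute and a tool call to move; the robot and the scene stay as the last step left them, time stands still between calls to the robot, and variables do not carry over. Pictures are saved under pics/ and viewed, and the job is handed in when it is done.

Besides the shell and the picture viewer there is one more tool, called after "Call:" as name(argument=value, ...) on one line, values as JSON. move_arm: Moves the arm, as the interface text tells. Its arguments: {"type":"object","properties":{"steps":{"type":"array","items":{"type":"object","properties":{"tx":{"type":"number"},"ty":{"type":"number"},"tz":{"type":"number"},"twist":{"type":"number"}}}},"gripper":{"type":"number"}},"required":["steps"]}

```bash
mkdir -p pics; cat > h.py <<'E'
import numpy as np,cv2
from plant import readout,get_image,close_job
def grab(n,f):
    d=get_image(n); cv2.imwrite('pics/'+f+'.png',cv2.cvtColor(d['pixels'],cv2.COLOR_RGB2BGR))
    np.savez('pics/'+f+'.npz',p=d['pixels'],K=d['camera_matrix'],r=d['rvec'],t=d['tvec']); return d
def load(f):
    z=np.load('pics/'+f+'.npz'); return z
def ray(z,u,v):
    R=cv2.Rodrigues(np.array(z['r'],float))[0]; t=np.array(z['t'],float).ravel()
    c=-R.T@t; d=R.T@np.linalg.inv(z['K'])@np.array([u,v,1.]); return c,d/np.linalg.norm(d)
def plane(z,u,v,h):
    c,d=ray(z,u,v); return c+d*(h-c[2])/d[2]
def proj(z,P):
    p,_=cv2.projectPoints(np.array(P,float).reshape(-1,1,3),np.array(z['r'],float),np.array(z['t'],float),z['K'],None); return p.reshape(-1,2)
E
python3 - <<'E'
from h import *
np.set_printoptions(precision=4,suppress=True)
for n in ['scene','top','wrist']:
    grab(n,n+'0'); z=load(n+'0'); print(n,ray(z,320,200),z['K'][0,0])
print(readout.observe())
E
```

```text
scene (array([0.0771, 0.5923, 0.5977]), array([ 0.4596, -0.6625, -0.5915])) 447.5460144030122
top (array([ 0.4081, -0.0125,  1.07  ]), array([ 0.1362, -0.0012, -0.9907])) 482.16729464486616
wrist (array([ 0.2613, -0.5987,  0.3853]), array([-0.2489, -0.0734, -0.9657])) 295.3508913341527
{'time_s': 0.15, 'qpos': array([-1.4461,  0.2456,  1.5587,  0.    ,  1.3387, -0.1741]), 'qd': array([-0.0011, -0.0015, -0.0007,  0.0002, -0.0002,  0.0001]), 'joint_efforts': array([  0.0003, -41.6265, -31.4982,   0.0685,   0.0317,  -0.0001]), 'tool_pos': array([ 0.1913, -0.6208,  0.2046]), 'tool_rot': array([[ 0.2944, -0.9557, -0.0002],
       [-0.9557, -0.2944,  0.0014],
       [-0.0014, -0.0002, -1.    ]]), 'wrist_force': array([-0.0029,  0.6274, -0.3588]), 'moment': array([-0.0052,  0.0056,  0.0223]), 'finger_gap': 1.0006842085338261}
```

View pics/scene0.png

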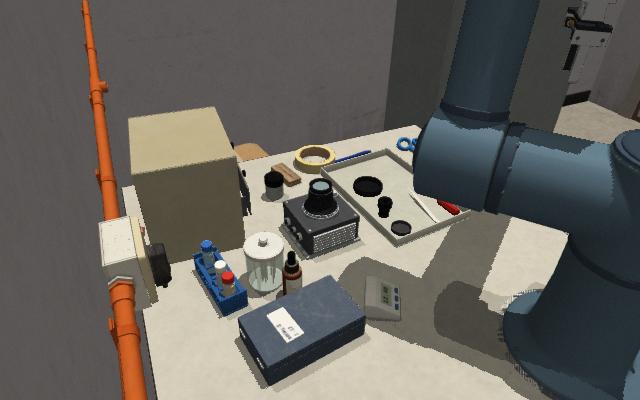

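View pics/top0.png

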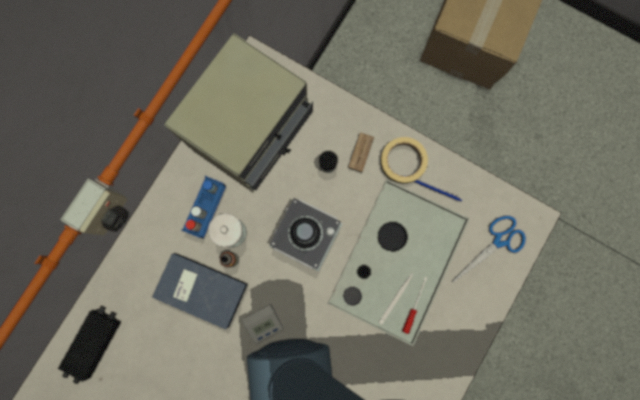

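View pics/wrist0.png

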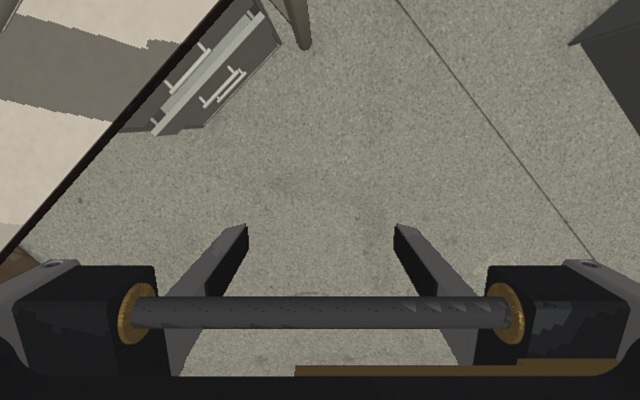

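The scene view shows the camera with its lens at about (320,205) and the cap at (368,187). In the top view the lens is at (305,232), the cap at (392,236), the eyepiece at (364,271), the dropper at (229,258) and the case at (327,161). I'll zoom in for the button.

```bash
python3 - <<'E'
from h import *
z=load('top0'); a=z['p'][185:285,250:450]; a=cv2.resize(a,None,fx=4,fy=4,interpolation=cv2.INTER_CUBIC)
cv2.imwrite('pics/topz.png',a[:,:,::-1])
z=load('scene0'); a=z['p'][160:260,270:430]; a=cv2.resize(a,None,fx=5,fy=5,interpolation=cv2.INTER_CUBIC)
cv2.imwrite('pics/scz.png',a[:,:,::-1])
E
```

```text
(no output)
```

View pics/topz.png

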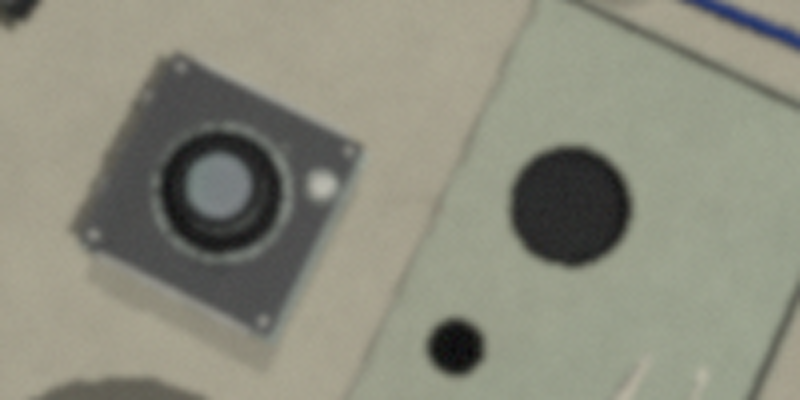

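View pics/scz.png

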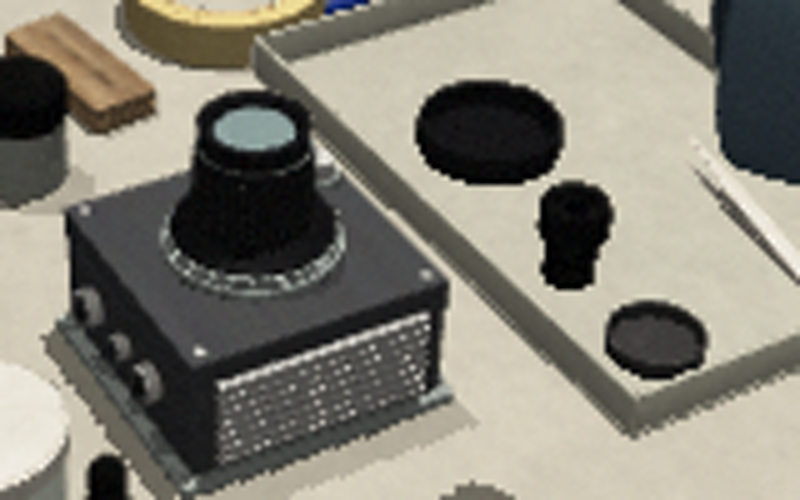

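```bash
python3 - <<'E'
from h import *
np.set_printoptions(precision=4,suppress=True)
z=load('top0')
f=lambda u,v,h:plane(z,(u+.5)/4-.5+250,(v+.5)/4-.5+185,h)
S=[f(*p,.062) for p in[(181,66),(351,150),(263,321),(93,234)]]
print(np.array(S),'ctr',np.mean(S,0),[np.linalg.norm(S[i]-S[i-1]) for i in range(4)])
print([np.degrees(np.arctan2(*(S[i]-S[i-1])[1::-1])) for i in range(4)])
print('glass',f(220,186,.118)); print('btn',f(322,185,.073))
b=f(322,185,.073)-np.mean(S,0); print(b, np.hypot(*b[:2]),np.degrees(np.arctan2(b[1],b[0])))
# cap by contour in top
g=cv2.cvtColor(z['p'],cv2.COLOR_RGB2GRAY)
m=(g<75).astype(np.uint8); cs,_=cv2.findContours(m,cv2.RETR_EXTERNAL,cv2.CHAIN_APPROX_NONE)
for c in cs:
    (x,y),r=cv2.minEnclosingCircle(c)
    if 5<r<25 and 200<x<460: 
        mm=cv2.moments(c); x=mm['m10']/mm['m00'];y=mm['m01']/mm['m00']; e=[plane(z,x,y,h) for h in(.018,.04,.053,.1)]
        print(round(x,1),round(y,1),r,cv2.contourArea(c),e)
zs=load('scene0')
print('cap in scene', (np.array([490,105])+.5)/5-.5+[270,160], plane(zs,270+490/5,160+113/5,.018))
print('glass scene',plane(zs,270+255/5,160+129/5,.118),'btn scene',plane(zs,270+328/5,160+165/5,.073))
Sc=[plane(zs,270+u/5,160+v/5,.062) for u,v in[(83,210),(200,352),(427,274)]]; print(np.array(Sc),(Sc[0]+Sc[2])/2)
E
```

```text
[[ 0.5436  0.0393  0.062 ]
 [ 0.5003 -0.0507  0.062 ]
 [ 0.4108 -0.0059  0.062 ]
 [ 0.4546  0.0834  0.062 ]] ctr [0.4773 0.0165 0.062 ] [np.float64(0.09931977187293722), np.float64(0.09985786474138311), np.float64(0.10012746001307443), np.float64(0.09941862974554024)]
[np.float64(-26.368596115386975), np.float64(-115.65349416557673), np.float64(153.38395487746806), np.float64(63.884708145079244)]
glass [0.4765 0.016  0.118 ]
btn [ 0.4809 -0.0355  0.073 ]
[ 0.0036 -0.052   0.011 ] 0.05211008803452913 -85.99895202858556
408.4 321.3 11.236202239990234 90.5 [array([ 0.2945, -0.2055,  0.018 ]), array([ 0.2969, -0.2015,  0.04  ]), array([ 0.2983, -0.1991,  0.053 ]), array([ 0.3033, -0.1905,  0.1   ])]
352.2 295.8 8.539956092834473 194.5 [array([ 0.3462, -0.0854,  0.018 ]), array([ 0.3475, -0.0839,  0.04  ]), array([ 0.3483, -0.083 ,  0.053 ]), array([ 0.3511, -0.0798,  0.1   ])]
363.5 271.2 6.507604598999023 113.5 [array([ 0.3989, -0.1096,  0.018 ]), array([ 0.3991, -0.1076,  0.04  ]), array([ 0.3992, -0.1064,  0.053 ]), array([ 0.3996, -0.102 ,  0.1   ])]
227.7 257.9 8.50161075592041 162.
[... 893 characters left out ...]
 0.018 ]), array([0.5701, 0.209 , 0.04  ]), array([0.568 , 0.2062, 0.053 ]), array([0.5606, 0.1961, 0.1   ])]
327.1 161.1 10.459959030151367 289.0 [array([ 0.6402, -0.0285,  0.018 ]), array([ 0.6354, -0.0281,  0.04  ]), array([ 0.6325, -0.0279,  0.053 ]), array([ 0.6221, -0.0272,  0.1   ])]
416.7 152.4 9.300638198852539 18.5 [array([ 0.6628, -0.228 ,  0.018 ]), array([ 0.6574, -0.2235,  0.04  ]), array([ 0.6543, -0.2209,  0.053 ]), array([ 0.6429, -0.2112,  0.1   ])]
cap in scene [367.6 180.6] [ 0.4774 -0.1787  0.018 ]
glass scene [0.4746 0.0167 0.118 ] btn scene [ 0.4732 -0.0338  0.073 ]
[[ 0.5434  0.0376  0.062 ]
 [ 0.4533  0.0807  0.062 ]
 [ 0.4101 -0.009   0.062 ]] [0.4768 0.0143 0.062 ]
```

```bash
cat > go.py <<'E'
import sys
from h import *
np.set_printoptions(precision=4,suppress=True)
s=readout.observe(); R=s['tool_rot']
print('t',s['time_s'],'pos',s['tool_pos'],'yaw',np.degrees(np.arctan2(R[1,0],R[0,0])),'q6',s['qpos'][5],'F',s['wrist_force'],'M',s['moment'],'gap',s['finger_gap'])
if len(sys.argv)>3:
    d=R.T@(np.array([float(a) for a in sys.argv[1:4]])-s['tool_pos']); print('shift mm',d*1000)
E
python3 go.py 0.4806 -0.036 0.16
```

```text
t 0.15 pos [ 0.1913 -0.6208  0.2046] yaw -72.87879177046739 q6 -0.1741271447014472 F [-0.0029  0.6274 -0.3588] M [-0.0052  0.0056  0.0223] gap 1.0006842085338261
shift mm [-473.6014 -448.6256   45.4169]
```

Call:
move_arm(steps=[{"tx":-0.029,"ty":-0.027,"twist":-7},{"tx":-0.058,"ty":-0.054,"twist":-14},{"tx":-0.087,"ty":-0.081,"twist":-21},{"tx":-0.116,"ty":-0.108,"twist":-28},{"tx":-0.145,"ty":-0.135,"twist":-35}], gripper=0)

```text
schema error: expected keys tx, ty, tz, twist
```

```bash
python3 go.py 0.4806 -0.036 0.16
```

```text
t 0.15 pos [ 0.1913 -0.6208  0.2046] yaw -72.87879177046739 q6 -0.1741271447014472 F [-0.0029  0.6274 -0.3588] M [-0.0052  0.0056  0.0223] gap 1.0006842085338261
shift mm [-473.6014 -448.6256   45.4169]
```

Call:
move_arm(steps=[{"tx":-0.029,"ty":-0.027,"tz":0,"twist":-7},{"tx":-0.058,"ty":-0.054,"tz":0,"twist":-14},{"tx":-0.087,"ty":-0.081,"tz":0,"twist":-21},{"tx":-0.116,"ty":-0.108,"tz":0,"twist":-28},{"tx":-0.145,"ty":-0.135,"tz":0,"twist":-35}], gripper=0)

```text
time_s: 0.57
tool_pos: [0.278, -0.441, 0.205]
tool_rot: [[0.793, -0.61, -0.0], [-0.61, -0.793, 0.001], [-0.001, -0.001, -1.0]]
wrist_force: [1.0, -0.6, 0.1]
finger_gap: 0.68
```

```bash
python3 go.py 0.4806 -0.036 0.16
```

```text
t 0.5667 pos [ 0.278 -0.441  0.205] yaw -37.57150606295684 q6 -0.570354417609962 F [ 1.0119 -0.6472  0.0793] M [-0.028  -0.0634 -0.0539] gap 0.6801191567739733
shift mm [ -86.3514 -444.4762   45.2404]
```

Call:
move_arm(steps=[{"tx":-0.008,"ty":-0.039,"tz":0,"twist":-7},{"tx":-0.016,"ty":-0.078,"tz":0,"twist":-14},{"tx":-0.024,"ty":-0.117,"tz":0,"twist":-21},{"tx":-0.032,"ty":-0.156,"tz":0,"twist":-28},{"tx":-0.04,"ty":-0.195,"tz":0,"twist":-35}])

```text
time_s: 0.98
tool_pos: [0.3661, -0.2625, 0.2053]
tool_rot: [[0.999, -0.045, 0.0], [-0.045, -0.999, 0.0], [0.0, -0.0, -1.0]]
wrist_force: [0.1, -0.2, -0.1]
finger_gap: 0.33
```

```bash
python3 go.py 0.4806 -0.036 0.16
```

```text
t 0.9833 pos [ 0.3661 -0.2625  0.2053] yaw -2.569798464463028 q6 -0.8298590136846782 F [ 0.0565 -0.2406 -0.0825] M [-0.005  -0.062  -0.0263] gap 0.3295638056285037
shift mm [ 104.1914 -231.3767   45.3418]
```

Call:
move_arm(steps=[{"tx":0.017,"ty":-0.038,"tz":0,"twist":-3},{"tx":0.034,"ty":-0.076,"tz":0.0,"twist":-6},{"tx":0.052,"ty":-0.115,"tz":0.0,"twist":-6.5},{"tx":0.07,"ty":-0.154,"tz":0.0,"twist":-6.5},{"tx":0.085,"ty":-0.189,"tz":0.01,"twist":-6.5}])

```text
time_s: 1.4
tool_pos: [0.4619, -0.0784, 0.1973]
tool_rot: [[0.998, 0.063, 0.004], [0.063, -0.998, -0.002], [0.004, 0.002, -1.0]]
wrist_force: [1.5, -0.3, -0.7]
finger_gap: 0.008
```

Call:
move_arm(steps=[{"tx":0,"ty":0,"tz":0.005,"twist":0}])

```text
time_s: 1.48
tool_pos: [0.4615, -0.0745, 0.1899]
tool_rot: [[0.997, 0.071, 0.0], [0.071, -0.997, 0.002], [0.0, -0.002, -1.0]]
wrist_force: [-0.2, 0.1, -0.6]
finger_gap: 0.004
```

```bash
python3 go.py 0.4806 -0.036 0.11
```

```text
t 1.4833 pos [ 0.4615 -0.0745  0.1899] yaw 4.074754586756172 q6 -0.4761050833661692 F [-0.1662  0.124  -0.552 ] M [-0.0609 -0.0593 -0.0184] gap 0.004105863896286701
shift mm [ 21.7892 -36.8447  79.9682]
```

Call:
move_arm(steps=[{"tx":0.011,"ty":-0.019,"tz":0.015,"twist":0},{"tx":0.0218,"ty":-0.0368,"tz":0.04,"twist":0},{"tx":0.0218,"ty":-0.0368,"tz":0.065,"twist":0},{"tx":0.0218,"ty":-0.0368,"tz":0.08,"twist":0},{"tx":0.0218,"ty":-0.0368,"tz":0.08,"twist":0}])

```text
time_s: 1.9
tool_pos: [0.4766, -0.0411, 0.1066]
tool_rot: [[0.998, 0.064, -0.008], [0.064, -0.998, 0.002], [-0.007, -0.003, -1.0]]
wrist_force: [-0.4, 0.3, 0.0]
finger_gap: 0.005
```

```bash
python3 go.py 0.4806 -0.036 0.078; python3 -c "
from h import *
grab('wrist','w1');grab('scene','s1')
z=load('s1');a=cv2.resize(z['p'][140:260,260:420],None,fx=5,fy=5,interpolation=cv2.INTER_CUBIC);cv2.imwrite('pics/s1z.png',a[:,:,::-1])"
```

```text
t 1.9 pos [ 0.4766 -0.0411  0.1066] yaw 3.6452331487238863 q6 -0.38702703518817866 F [-0.4368  0.26    0.0186] M [ 0.0052 -0.0964 -0.0298] gap 0.0053266343864646955
shift mm [ 4.5469 -4.7393 28.5416]
```

View pics/w1.png

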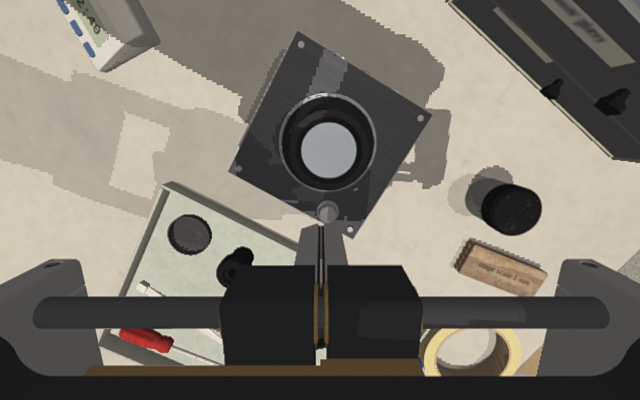

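View pics/s1z.png

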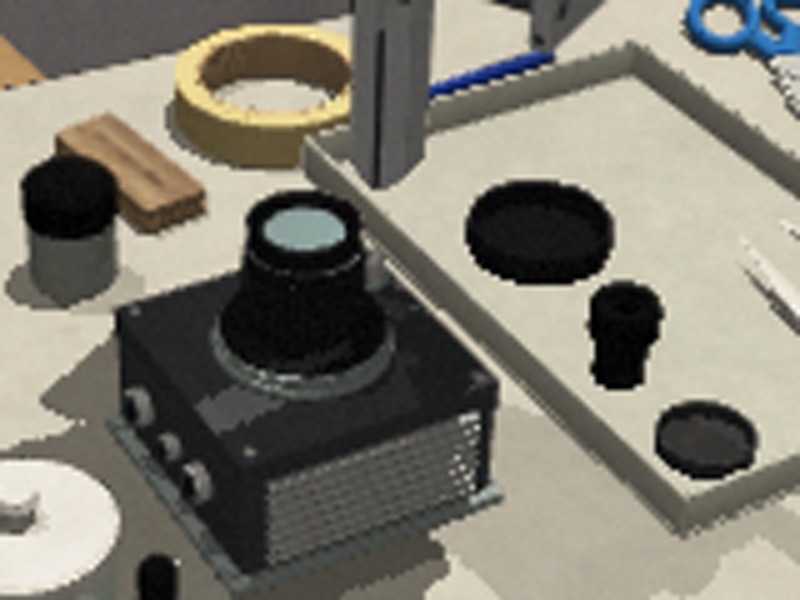

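The wrist view shows the closed fingertips at (321,226) with the button at (328,211) just beyond, and the lens glass at (328,150). The arm was still settling, so I let it settle.

Call:
move_arm(steps=[{"tx":0,"ty":0,"tz":0,"twist":0},{"tx":0,"ty":0,"tz":0,"twist":0},{"tx":0,"ty":0,"tz":0,"twist":0}])

```text
time_s: 2.25
tool_pos: [0.4804, -0.0426, 0.1119]
tool_rot: [[0.998, 0.063, 0.002], [0.063, -0.998, -0.001], [0.002, 0.001, -1.0]]
wrist_force: [0.2, -0.4, -0.8]
finger_gap: 0.007
```

```bash
python3 go.py 0.4806 -0.036 0.08; python3 -c "
from h import *
grab('wrist','w2')
z=load('w2'); print(plane(z,328,211,.073))
print('proj btn',proj(z,[[.4806,-.036,.073],[.477,.016,.118]]))
a=z['p'][130:290,220:440];cv2.imwrite('pics/w2z.png',cv2.resize(a,None,fx=3,fy=3,interpolation=cv2.INTER_CUBIC)[:,:,::-1])"
```

```text
t 2.25 pos [ 0.4804 -0.0426  0.1119] yaw 3.591162249166595 q6 -0.3866594659840519 F [ 0.1742 -0.3588 -0.7564] M [-0.006  -0.0885  0.0485] gap 0.007177794739956698
shift mm [ 0.4894 -6.5807 31.8721]
[ 0.48608198 -0.0365006   0.073     ]
proj btn [[321.00901564 209.9661178 ]
 [320.79997924 147.36709672]]
```

View pics/w2z.png

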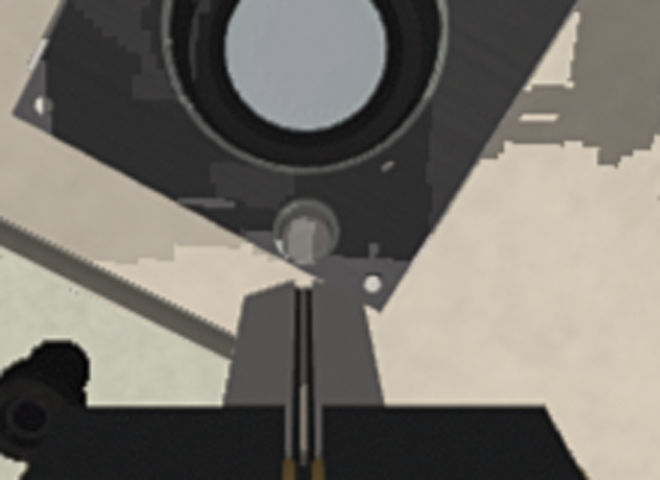

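Call:
move_arm(steps=[{"tx":0.0003,"ty":-0.0066,"tz":0,"twist":0},{"tx":0.0003,"ty":-0.0066,"tz":0.015,"twist":0},{"tx":0.0003,"ty":-0.0066,"tz":0.03,"twist":0},{"tx":0.0003,"ty":-0.0066,"tz":0.03,"twist":0},{"tx":0.0003,"ty":-0.0066,"tz":0.03,"twist":0}])

```text
time_s: 2.72
tool_pos: [0.4789, -0.0349, 0.0802]
tool_rot: [[0.998, 0.063, -0.001], [0.063, -0.998, 0.001], [-0.001, -0.001, -1.0]]
wrist_force: [0.4, 0.9, 0.2]
finger_gap: 0.005
```

```bash
python3 go.py 0.4806 -0.036 0.077; python3 -c "
from h import *
grab('scene','s2')
z=load('s2');a=cv2.resize(z['p'][160:220,300:380],None,fx=8,fy=8,interpolation=cv2.INTER_CUBIC);cv2.imwrite('pics/s2z.png',a[:,:,::-1])"
```

```text
t 2.7167 pos [ 0.4789 -0.0349  0.0802] yaw 3.6285680463920724 q6 -0.3729366978766652 F [0.408  0.9396 0.1646] M [-0.0151 -0.0938 -0.0065] gap 0.004639933153141965
shift mm [1.6082 1.1767 3.1985]
```

View pics/s2z.png

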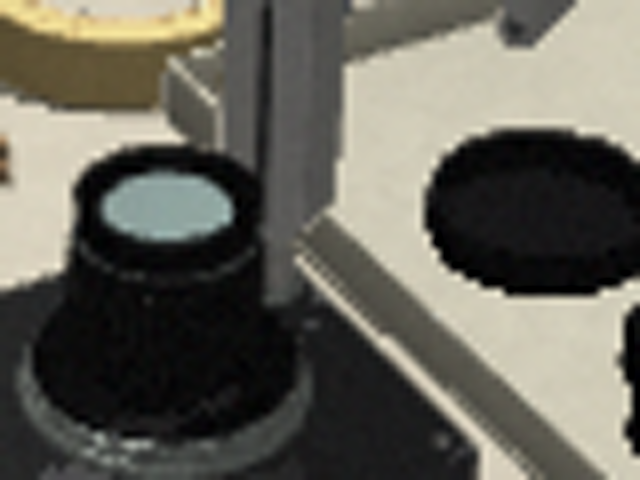

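The scene view shows the finger tips behind the barrel at about (335,197), over the button. Now down in small steps, watching the force.

Call:
move_arm(steps=[{"tx":0.001,"ty":0.0007,"tz":0.001,"twist":0},{"tx":0.001,"ty":0.0007,"tz":0.002,"twist":0},{"tx":0.001,"ty":0.0007,"tz":0.003,"twist":0},{"tx":0.001,"ty":0.0007,"tz":0.004,"twist":0},{"tx":0.001,"ty":0.0007,"tz":0.004,"twist":0}])

```text
time_s: 3.18
tool_pos: [0.4805, -0.0361, 0.0765]
tool_rot: [[0.998, 0.063, -0.0], [0.063, -0.998, 0.0], [-0.0, -0.0, -1.0]]
wrist_force: [0.9, 0.6, 0.1]
finger_gap: 0.007
```

Call:
move_arm(steps=[{"tx":0,"ty":0,"tz":0.0005,"twist":0},{"tx":0,"ty":0,"tz":0.001,"twist":0},{"tx":0,"ty":0,"tz":0.0015,"twist":0},{"tx":0,"ty":0,"tz":0.002,"twist":0},{"tx":0,"ty":0,"tz":0.002,"twist":0}])

```text
time_s: 3.6
tool_pos: [0.4804, -0.036, 0.0744]
tool_rot: [[0.998, 0.063, -0.0], [0.063, -0.998, 0.0], [-0.0, -0.0, -1.0]]
wrist_force: [-0.5, -0.5, -0.3]
finger_gap: 0.006
```

Call:
move_arm(steps=[{"tx":0,"ty":0,"tz":0.0005,"twist":0},{"tx":0,"ty":0,"tz":0.001,"twist":0},{"tx":0,"ty":0,"tz":0.001,"twist":0}])

```text
time_s: 3.85
tool_pos: [0.4804, -0.036, 0.0734]
tool_rot: [[0.998, 0.063, -0.0], [0.063, -0.998, 0.0], [-0.0, -0.0, -1.0]]
wrist_force: [0.9, -0.2, -0.8]
finger_gap: 0.011
```

Call:
move_arm(steps=[{"tx":0,"ty":0,"tz":0.0005,"twist":0},{"tx":0,"ty":0,"tz":0.001,"twist":0},{"tx":0,"ty":0,"tz":0.001,"twist":0}])

```text
time_s: 4.1
tool_pos: [0.4806, -0.036, 0.0728]
tool_rot: [[0.998, 0.063, -0.0], [0.063, -0.998, 0.0], [-0.0, -0.0, -1.0]]
wrist_force: [-2.0, 0.4, 4.0]
finger_gap: 0.006
```

Call:
move_arm(steps=[{"tx":0,"ty":0,"tz":0.0005,"twist":0},{"tx":0,"ty":0,"tz":0.001,"twist":0},{"tx":0,"ty":0,"tz":0.001,"twist":0}])

```text
time_s: 4.35
tool_pos: [0.4806, -0.036, 0.0716]
tool_rot: [[0.998, 0.063, 0.0], [0.063, -0.998, -0.0], [0.0, 0.0, -1.0]]
wrist_force: [-1.2, 0.5, 4.0]
finger_gap: 0.002
```

Call:
move_arm(steps=[{"tx":0,"ty":0,"tz":0.0005,"twist":0},{"tx":0,"ty":0,"tz":0.001,"twist":0},{"tx":0,"ty":0,"tz":0.001,"twist":0}])

```text
time_s: 4.6
tool_pos: [0.4806, -0.0361, 0.0705]
tool_rot: [[0.998, 0.063, 0.0], [0.063, -0.998, -0.0], [0.0, 0.0, -1.0]]
wrist_force: [-1.0, -0.7, 3.1]
finger_gap: 0.004
```

Call:
move_arm(steps=[{"tx":0,"ty":0,"tz":0.0005,"twist":0},{"tx":0,"ty":0,"tz":0.001,"twist":0},{"tx":0,"ty":0,"tz":0.001,"twist":0}])

```text
time_s: 4.85
tool_pos: [0.4806, -0.0361, 0.0694]
tool_rot: [[0.998, 0.063, 0.0], [0.063, -0.998, -0.0], [0.0, 0.0, -1.0]]
wrist_force: [-1.6, -0.5, 3.1]
finger_gap: 0.006
```

Call:
move_arm(steps=[{"tx":0,"ty":0,"tz":0.0005,"twist":0},{"tx":0,"ty":0,"tz":0.001,"twist":0},{"tx":0,"ty":0,"tz":0.001,"twist":0}])

```text
time_s: 5.1
tool_pos: [0.4806, -0.0361, 0.0685]
tool_rot: [[0.998, 0.063, 0.0], [0.063, -0.998, -0.0], [0.0, 0.0, -1.0]]
wrist_force: [-0.8, 0.1, 4.6]
finger_gap: 0.005
```

Call:
move_arm(steps=[{"tx":0,"ty":0,"tz":0.0003,"twist":0},{"tx":0,"ty":0,"tz":0.0003,"twist":0}])

```text
time_s: 5.27
tool_pos: [0.4806, -0.0361, 0.0682]
tool_rot: [[0.998, 0.063, 0.0], [0.063, -0.998, -0.0], [0.0, 0.0, -1.0]]
wrist_force: [-1.5, 0.4, 3.8]
finger_gap: 0.005
```

Call:
move_arm(steps=[{"tx":0,"ty":0,"tz":0.0003,"twist":0},{"tx":0,"ty":0,"tz":0.0003,"twist":0}])

```text
time_s: 5.43
tool_pos: [0.4806, -0.0361, 0.0679]
tool_rot: [[0.998, 0.063, 0.0], [0.063, -0.998, -0.0], [0.0, 0.0, -1.0]]
wrist_force: [-1.7, 0.2, 3.9]
finger_gap: 0.003
```

Call:
move_arm(steps=[{"tx":0,"ty":0,"tz":0.0003,"twist":0},{"tx":0,"ty":0,"tz":0.0003,"twist":0}])

```text
time_s: 5.6
tool_pos: [0.4806, -0.0361, 0.0676]
tool_rot: [[0.998, 0.063, 0.0], [0.063, -0.998, -0.0], [0.0, 0.0, -1.0]]
wrist_force: [-1.1, 0.5, 3.4]
finger_gap: 0.003
```

Call:
move_arm(steps=[{"tx":0,"ty":0,"tz":0.0002,"twist":0},{"tx":0,"ty":0,"tz":0.0002,"twist":0}])

```text
time_s: 5.77
tool_pos: [0.4806, -0.0361, 0.0676]
tool_rot: [[0.998, 0.063, 0.0], [0.063, -0.998, -0.0], [0.0, 0.0, -1.0]]
wrist_force: [-1.0, -0.4, 4.4]
finger_gap: 0.003
```

Call:
move_arm(steps=[{"tx":0,"ty":0,"tz":0.0002,"twist":0},{"tx":0,"ty":0,"tz":0.0002,"twist":0}])

```text
time_s: 5.93
tool_pos: [0.4806, -0.0361, 0.0675]
tool_rot: [[0.998, 0.063, 0.0], [0.063, -0.998, -0.0], [0.0, 0.0, -1.0]]
wrist_force: [-1.7, 0.1, 6.2]
finger_gap: 0.006
```

Call:
move_arm(steps=[{"tx":0,"ty":0,"tz":0.0002,"twist":0},{"tx":0,"ty":0,"tz":0.0002,"twist":0}])

```text
time_s: 6.1
tool_pos: [0.4806, -0.0361, 0.0674]
tool_rot: [[0.998, 0.063, -0.0], [0.063, -0.998, -0.0], [-0.0, 0.0, -1.0]]
wrist_force: [-2.5, 0.1, 6.2]
finger_gap: 0.002
```

Call:
move_arm(steps=[{"tx":0,"ty":0,"tz":0.0003,"twist":0},{"tx":0,"ty":0,"tz":0.0003,"twist":0}])

```text
time_s: 6.27
tool_pos: [0.4807, -0.0361, 0.0674]
tool_rot: [[0.998, 0.063, -0.0], [0.063, -0.998, -0.0], [-0.0, 0.0, -1.0]]
wrist_force: [-2.9, 0.2, 8.6]
finger_gap: 0.004
```

Call:
move_arm(steps=[{"tx":0,"ty":0,"tz":0.0003,"twist":0},{"tx":0,"ty":0,"tz":0.0003,"twist":0}])

```text
time_s: 6.43
tool_pos: [0.4807, -0.0361, 0.0673]
tool_rot: [[0.998, 0.063, -0.0], [0.063, -0.998, -0.0], [-0.0, 0.0, -1.0]]
wrist_force: [-3.1, 0.5, 10.5]
finger_gap: 0.003
```

The button is at its hard stop: TCP z no longer advances and the force rose to 10 N. Raising and opening.

Call:
move_arm(steps=[{"tx":0,"ty":0,"tz":-0.005,"twist":0},{"tx":0,"ty":0,"tz":-0.03,"twist":0},{"tx":0,"ty":0,"tz":-0.065,"twist":0},{"tx":0,"ty":0,"tz":-0.09,"twist":0},{"tx":0,"ty":0,"tz":-0.09,"twist":0}])

```text
time_s: 6.85
tool_pos: [0.4838, -0.037, 0.1617]
tool_rot: [[0.998, 0.063, 0.01], [0.063, -0.998, -0.003], [0.009, 0.004, -1.0]]
wrist_force: [-0.3, -0.8, 1.4]
finger_gap: 0.005
```

Call:
move_arm(steps=[{"tx":0,"ty":-0.02,"tz":0,"twist":0},{"tx":0,"ty":-0.05,"tz":0,"twist":0},{"tx":0,"ty":-0.05,"tz":0,"twist":0},{"tx":0,"ty":-0.05,"tz":0,"twist":0},{"tx":0,"ty":-0.05,"tz":0,"twist":0}], gripper=0.094)

```text
time_s: 7.27
tool_pos: [0.4769, 0.0137, 0.1555]
tool_rot: [[0.998, 0.064, -0.001], [0.064, -0.998, -0.0], [-0.001, -0.0, -1.0]]
wrist_force: [0.3, -0.2, 0.2]
finger_gap: 0.32
```

```bash
python3 go.py 0.477 0.016 0.078; python3 -c "
from h import *
grab('wrist','w3');grab('scene','s3')
z=load('w3');print(proj(z,[[.477,.016,.12],[.477,.016,.118],[.4806,-.036,.0675]]))
a=z['p'][40:320,150:500];cv2.imwrite('pics/w3z.png',cv2.resize(a,None,fx=2,fy=2,interpolation=cv2.INTER_CUBIC)[:,:,::-1])"
```

```text
t 7.2667 pos [0.4769 0.0137 0.1555] yaw 3.6419759651073624 q6 -0.2727460510507785 F [ 0.3292 -0.2499  0.201 ] M [-0.0328 -0.0507 -0.0567] gap 0.32027840247355244
shift mm [ 0.3218 -2.2584 77.5138]
[[320.75889852 216.62765836]
 [320.7603518  215.81613251]
 [321.05519566 250.11716617]]
```

View pics/w3z.png

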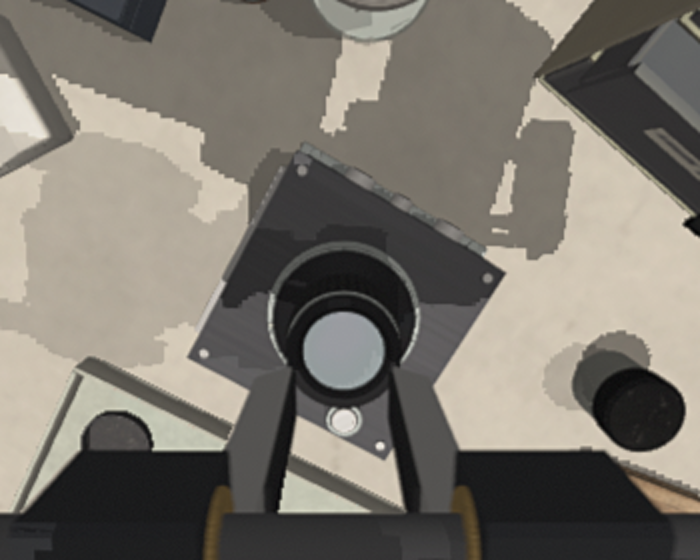

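The wrist view shows the glass at (321.5,215), within a pixel of the prediction, and the button still down at (321,250). I open fully, then descend.

Call:
move_arm(steps=[{"tx":0,"ty":-0.0012,"tz":0,"twist":0},{"tx":0,"ty":-0.0012,"tz":0,"twist":0},{"tx":0,"ty":-0.0012,"tz":0,"twist":0},{"tx":0,"ty":-0.0012,"tz":0,"twist":0},{"tx":0,"ty":-0.0012,"tz":0,"twist":0}])

```text
time_s: 7.78
tool_pos: [0.4773, 0.0149, 0.1564]
tool_rot: [[0.998, 0.063, 0.0], [0.063, -0.998, -0.0], [0.0, 0.0, -1.0]]
wrist_force: [0.4, -0.2, -0.5]
finger_gap: 0.76
```

Call:
move_arm(steps=[{"tx":0,"ty":0,"tz":0,"twist":0},{"tx":0,"ty":0,"tz":0,"twist":0},{"tx":0,"ty":0,"tz":0,"twist":0},{"tx":0,"ty":0,"tz":0,"twist":0}])

```text
time_s: 8.12
tool_pos: [0.4773, 0.0151, 0.1564]
tool_rot: [[0.998, 0.063, 0.0], [0.063, -0.998, -0.0], [0.0, 0.0, -1.0]]
wrist_force: [-0.1, 0.3, -0.0]
finger_gap: 0.994
```

```bash
python3 go.py 0.4772 0.0163 0.079
```

```text
t 8.1167 pos [0.4773 0.0151 0.1564] yaw 3.621247821176798 q6 -0.26963934810163526 F [-0.0781  0.3142 -0.0262] M [-0.0508 -0.0992  0.0048] gap 0.9942604848036779
shift mm [ 0.0037 -1.2153 77.4128]
```

Call:
move_arm(steps=[{"tx":0,"ty":-0.001,"tz":0.015,"twist":0},{"tx":0,"ty":-0.001,"tz":0.035,"twist":0},{"tx":0,"ty":-0.001,"tz":0.055,"twist":0},{"tx":0,"ty":-0.001,"tz":0.07,"twist":0},{"tx":0,"ty":-0.001,"tz":0.077,"twist":0}])

```text
time_s: 8.53
tool_pos: [0.4757, 0.0164, 0.0772]
tool_rot: [[0.998, 0.063, -0.004], [0.063, -0.998, 0.001], [-0.003, -0.001, -1.0]]
wrist_force: [0.2, 0.0, 0.8]
finger_gap: 0.997
```

Call:
move_arm(steps=[{"tx":0,"ty":0,"tz":0,"twist":0},{"tx":0,"ty":0,"tz":0,"twist":0},{"tx":0,"ty":0,"tz":0,"twist":0}])

```text
time_s: 8.78
tool_pos: [0.4781, 0.0159, 0.0805]
tool_rot: [[0.998, 0.063, 0.002], [0.063, -0.998, -0.0], [0.002, 0.001, -1.0]]
wrist_force: [0.7, 0.2, 0.3]
finger_gap: 1.002
```

```bash
python3 go.py 0.4772 0.0163 0.079; python3 -c "
from h import *
grab('wrist','w4');grab('scene','s4')
z=load('w4');print(proj(z,[[.477,.016,.118]]))
a=z['p'][40:320,150:500];cv2.imwrite('pics/w4z.png',cv2.resize(a,None,fx=2,fy=2,interpolation=cv2.INTER_CUBIC)[:,:,::-1])
z=load('s4');a=cv2.resize(z['p'][140:260,260:420],None,fx=5,fy=5,interpolation=cv2.INTER_CUBIC);cv2.imwrite('pics/s4z.png',a[:,:,::-1])"
```

```text
t 8.7833 pos [0.4781 0.0159 0.0805] yaw 3.624308752031376 q6 -0.2676099647027588 F [0.7087 0.2183 0.332 ] M [-0.0679 -0.0794 -0.0187] gap 1.002025852113156
shift mm [-0.9027 -0.4472  1.5303]
[[318.32304878 263.52095511]]
```

View pics/w4z.png

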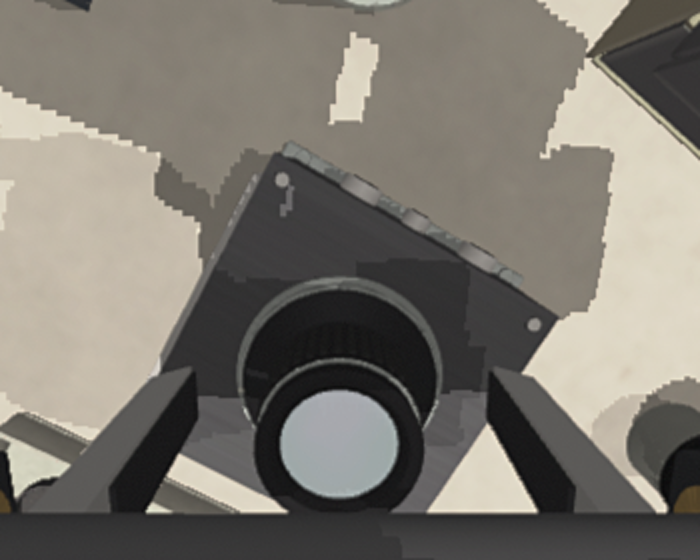

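View pics/s4z.png

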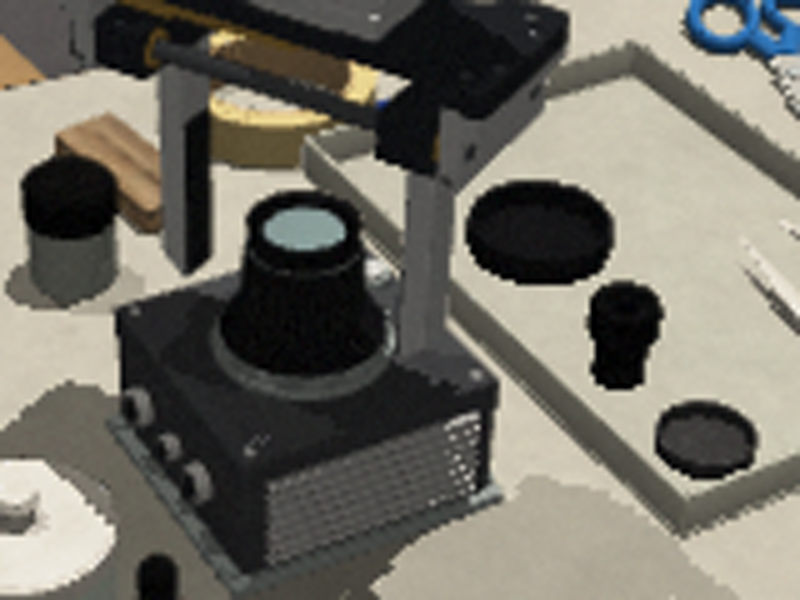

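The wrist view shows the glass at (319.5,261.5), centred between the fingers at columns ~245 and ~395. I trim slightly and close.

Call:
move_arm(steps=[{"tx":0,"ty":-0.0006,"tz":0.0005,"twist":0},{"tx":0,"ty":-0.0006,"tz":0.001,"twist":0},{"tx":0,"ty":-0.0006,"tz":0.001,"twist":0}])

```text
time_s: 9.13
tool_pos: [0.4773, 0.0167, 0.0787]
tool_rot: [[0.998, 0.063, 0.0], [0.063, -0.998, -0.0], [0.0, 0.0, -1.0]]
wrist_force: [-0.3, -0.8, 0.4]
finger_gap: 1.003
```

```bash
python3 go.py 0.4774 0.0164 0.079
```

```text
t 9.1333 pos [0.4773 0.0167 0.0787] yaw 3.625052569795681 q6 -0.2663382433004942 F [-0.3397 -0.8319  0.3646] M [-0.0027 -0.1435  0.0149] gap 1.0028634092800328
shift mm [ 0.067   0.267  -0.3444]
```

Call:
move_arm(steps=[{"tx":0,"ty":0,"tz":0,"twist":0},{"tx":0,"ty":0,"tz":0,"twist":0},{"tx":0,"ty":0,"tz":0,"twist":0},{"tx":0,"ty":0,"tz":0,"twist":0},{"tx":0,"ty":0,"tz":0,"twist":0}], gripper=0.05)

```text
time_s: 9.55
tool_pos: [0.4772, 0.0167, 0.0784]
tool_rot: [[0.998, 0.063, -0.0], [0.063, -0.998, 0.0], [-0.0, -0.0, -1.0]]
wrist_force: [-0.3, -0.8, 0.1]
finger_gap: 0.68
```

Call:
move_arm(steps=[{"tx":0,"ty":0,"tz":0,"twist":0},{"tx":0,"ty":0,"tz":0,"twist":0},{"tx":0,"ty":0,"tz":0,"twist":0}])

```text
time_s: 9.8
tool_pos: [0.4772, 0.0167, 0.0784]
tool_rot: [[0.998, 0.063, 0.0], [0.063, -0.998, 0.0], [0.0, -0.0, -1.0]]
wrist_force: [0.2, -0.7, 0.2]
finger_gap: 0.542
```

```bash
python3 go.py 0.4774 0.0164 0.079;  python3 -c "
from h import *
grab('wrist','w5')
z=load('w5')
a=z['p'][120:320,150:500];cv2.imwrite('pics/w5z.png',cv2.resize(a,None,fx=2,fy=2,interpolation=cv2.INTER_CUBIC)[:,:,::-1])"
```

```text
t 9.8 pos [0.4772 0.0167 0.0784] yaw 3.6204890762595574 q6 -0.26640564719187587 F [ 0.1842 -0.7473  0.1846] M [ 0.0067 -0.0639  0.0148] gap 0.5421876692087837
shift mm [ 0.2018  0.2768 -0.5912]
```

View pics/w5z.png

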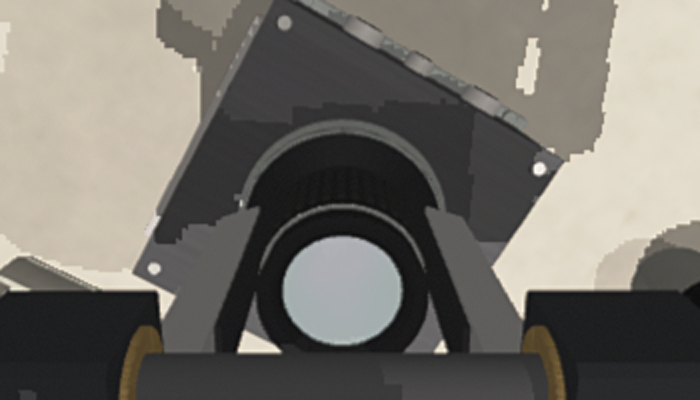

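The picture shows the barrel centred between the pads: glass at (342,290), pads at 230 and 455. Closing.

Call:
move_arm(steps=[{"tx":0,"ty":0,"tz":0,"twist":0},{"tx":0,"ty":0,"tz":0,"twist":0}], gripper=0.04)

```text
time_s: 10.02
tool_pos: [0.4772, 0.0167, 0.0784]
tool_rot: [[0.998, 0.063, 0.0], [0.063, -0.998, 0.0], [0.0, -0.0, -1.0]]
wrist_force: [0.4, -0.1, -0.1]
finger_gap: 0.5
```

Call:
move_arm(steps=[{"tx":0,"ty":0,"tz":0,"twist":0},{"tx":0,"ty":0,"tz":0,"twist":0},{"tx":0,"ty":0,"tz":0,"twist":0}])

```text
time_s: 10.27
tool_pos: [0.4772, 0.0167, 0.0784]
tool_rot: [[0.998, 0.063, 0.0], [0.063, -0.998, -0.0], [0.0, 0.0, -1.0]]
wrist_force: [1.1, 0.7, -0.5]
finger_gap: 0.494
```

```bash
python3 go.py
```

```text
t 10.2667 pos [0.4772 0.0167 0.0784] yaw 3.6196620865131366 q6 -0.26632561449315156 F [ 1.0942  0.7464 -0.4901] M [-0.0288 -0.1756 -0.0082] gap 0.4939255571797469
```

Gripped, with almost no side load. Turning anticlockwise (negative twist).

Call:
move_arm(steps=[{"tx":0,"ty":0,"tz":0,"twist":-1},{"tx":0,"ty":0,"tz":0,"twist":-2},{"tx":0,"ty":0,"tz":0,"twist":-3},{"tx":0,"ty":0,"tz":0,"twist":-4},{"tx":0,"ty":0,"tz":0,"twist":-5}])

```text
time_s: 10.68
tool_pos: [0.4771, 0.0167, 0.0784]
tool_rot: [[0.988, 0.151, -0.0], [0.151, -0.988, 0.0], [-0.0, -0.0, -1.0]]
wrist_force: [0.2, -1.2, -0.7]
finger_gap: 0.497
```

```bash
python3 go.py
```

```text
t 10.6833 pos [0.4771 0.0167 0.0784] yaw 8.698735275256578 q6 -0.3551329444161166 F [ 0.2051 -1.2393 -0.7213] M [-0.0345 -0.1446 -0.3563] gap 0.49656489163232537
```

Call:
move_arm(steps=[{"tx":0,"ty":0,"tz":0,"twist":-2},{"tx":0,"ty":0,"tz":0,"twist":-4},{"tx":0,"ty":0,"tz":0,"twist":-6},{"tx":0,"ty":0,"tz":0,"twist":-8},{"tx":0,"ty":0,"tz":0,"twist":-10}])

```text
time_s: 11.1
tool_pos: [0.4771, 0.0167, 0.0784]
tool_rot: [[0.947, 0.322, -0.0], [0.322, -0.947, 0.0], [-0.0, -0.0, -1.0]]
wrist_force: [-0.4, -0.3, -0.1]
finger_gap: 0.496
```

```bash
python3 go.py
```

```text
t 11.1 pos [0.4771 0.0167 0.0784] yaw 18.75977342871661 q6 -0.5306036094189613 F [-0.3729 -0.2736 -0.1002] M [-0.0422 -0.064  -0.3445] gap 0.4956325492796116
```

Call:
move_arm(steps=[{"tx":0,"ty":0,"tz":0,"twist":-2},{"tx":0,"ty":0,"tz":0,"twist":-4},{"tx":0,"ty":0,"tz":0,"twist":-6},{"tx":0,"ty":0,"tz":0,"twist":-8},{"tx":0,"ty":0,"tz":0,"twist":-10}])

```text
time_s: 11.52
tool_pos: [0.4771, 0.0166, 0.0784]
tool_rot: [[0.876, 0.482, -0.0], [0.482, -0.876, -0.0], [-0.0, 0.0, -1.0]]
wrist_force: [-0.2, 0.3, -0.1]
finger_gap: 0.497
```

```bash
python3 go.py
```

```text
t 11.5167 pos [0.4771 0.0166 0.0784] yaw 28.82334695020798 q6 -0.7059861538545943 F [-0.1551  0.2862 -0.0774] M [ 0.0187 -0.1334 -0.0022] gap 0.49690543448608837
```

Call:
move_arm(steps=[{"tx":0,"ty":0,"tz":0,"twist":-2},{"tx":0,"ty":0,"tz":0,"twist":-4},{"tx":0,"ty":0,"tz":0,"twist":-6},{"tx":0,"ty":0,"tz":0,"twist":-8},{"tx":0,"ty":0,"tz":0,"twist":-10}])

```text
time_s: 11.93
tool_pos: [0.4772, 0.0166, 0.0784]
tool_rot: [[0.779, 0.627, -0.0], [0.627, -0.779, -0.0], [-0.0, 0.0, -1.0]]
wrist_force: [0.1, -0.1, 0.2]
finger_gap: 0.493
```

```bash
python3 go.py
```

```text
t 11.9333 pos [0.4772 0.0166 0.0784] yaw 38.82886601438007 q6 -0.880572222301989 F [ 0.1244 -0.1225  0.2011] M [ 0.0152 -0.1463 -0.0078] gap 0.4934089085159629
```

The drag vanished at about 25°, so the lens is truly turning. Continuing.

Call:
move_arm(steps=[{"tx":0,"ty":0,"tz":0,"twist":-3},{"tx":0,"ty":0,"tz":0,"twist":-6},{"tx":0,"ty":0,"tz":0,"twist":-9},{"tx":0,"ty":0,"tz":0,"twist":-12},{"tx":0,"ty":0,"tz":0,"twist":-15}])

```text
time_s: 12.35
tool_pos: [0.4771, 0.0166, 0.0784]
tool_rot: [[0.59, 0.808, -0.0], [0.808, -0.59, -0.0], [-0.0, 0.0, -1.0]]
wrist_force: [0.8, -0.7, -0.4]
finger_gap: 0.496
```

Call:
move_arm(steps=[{"tx":0,"ty":0,"tz":0,"twist":-3},{"tx":0,"ty":0,"tz":0,"twist":-6},{"tx":0,"ty":0,"tz":0,"twist":-9},{"tx":0,"ty":0,"tz":0,"twist":-11},{"tx":0,"ty":0,"tz":0,"twist":-12}])

```text
time_s: 12.77
tool_pos: [0.4771, 0.0167, 0.0784]
tool_rot: [[0.41, 0.912, -0.0], [0.912, -0.41, -0.0], [-0.0, -0.0, -1.0]]
wrist_force: [-0.3, 0.2, 0.1]
finger_gap: 0.494
```

```bash
python3 go.py
```

```text
t 12.7667 pos [0.4771 0.0167 0.0784] yaw 65.78428394613843 q6 -1.3510591330159325 F [-0.3268  0.1616  0.1077] M [-0.0076 -0.1333 -0.0173] gap 0.493654710954738
```

Call:
move_arm(steps=[{"tx":0,"ty":0,"tz":0,"twist":-1},{"tx":0,"ty":0,"tz":0,"twist":-2},{"tx":0,"ty":0,"tz":0,"twist":-2}])

```text
time_s: 13.02
tool_pos: [0.4772, 0.0166, 0.0784]
tool_rot: [[0.38, 0.925, -0.0], [0.925, -0.38, -0.0], [-0.0, 0.0, -1.0]]
wrist_force: [-1.0, -0.2, -0.2]
finger_gap: 0.497
```

```bash
python3 go.py
```

```text
t 13.0167 pos [0.4772 0.0166 0.0784] yaw 67.68659500255265 q6 -1.3844106188680245 F [-1.0179 -0.1796 -0.1655] M [ 0.0123 -0.1157  0.0458] gap 0.4973767797482011
```

Call:
move_arm(steps=[{"tx":0,"ty":0,"tz":0,"twist":-1},{"tx":0,"ty":0,"tz":0,"twist":-2},{"tx":0,"ty":0,"tz":0,"twist":-2}])

```text
time_s: 13.27
tool_pos: [0.4772, 0.0167, 0.0784]
tool_rot: [[0.347, 0.938, 0.0], [0.938, -0.347, -0.0], [-0.0, 0.0, -1.0]]
wrist_force: [0.7, 0.9, 1.4]
finger_gap: 0.498
```

```bash
python3 go.py
```

```text
t 13.2667 pos [0.4772 0.0167 0.0784] yaw 69.68573536032024 q6 -1.4193596547121885 F [0.665  0.9293 1.4222] M [ 0.0349 -0.1831  0.0715] gap 0.4978174688448761
```

Turned 66° so far. Continue in 1° steps, watching the moment about z.

Call:
move_arm(steps=[{"tx":0,"ty":0,"tz":0,"twist":-1},{"tx":0,"ty":0,"tz":0,"twist":-1},{"tx":0,"ty":0,"tz":0,"twist":-2},{"tx":0,"ty":0,"tz":0,"twist":-2}])

```text
time_s: 13.6
tool_pos: [0.4772, 0.0167, 0.0784]
tool_rot: [[0.314, 0.949, 0.0], [0.949, -0.314, -0.0], [-0.0, 0.0, -1.0]]
wrist_force: [0.1, 0.3, 0.1]
finger_gap: 0.497
```

```bash
python3 go.py
```

```text
t 13.6 pos [0.4772 0.0167 0.0784] yaw 71.67869972575275 q6 -1.4541601996353668 F [0.1127 0.3139 0.0893] M [ 0.0533 -0.204   0.0197] gap 0.4973905907907548
```

Call:
move_arm(steps=[{"tx":0,"ty":0,"tz":0,"twist":-1},{"tx":0,"ty":0,"tz":0,"twist":-1},{"tx":0,"ty":0,"tz":0,"twist":-2},{"tx":0,"ty":0,"tz":0,"twist":-2}])

```text
time_s: 13.93
tool_pos: [0.4772, 0.0167, 0.0784]
tool_rot: [[0.281, 0.96, 0.0], [0.96, -0.281, -0.0], [-0.0, 0.0, -1.0]]
wrist_force: [-0.1, -0.3, -0.4]
finger_gap: 0.495
```

```bash
python3 go.py
```

```text
t 13.9333 pos [0.4772 0.0167 0.0784] yaw 73.67749547663253 q6 -1.4890581290171452 F [-0.1054 -0.2799 -0.3881] M [ 0.0502 -0.1826 -0.0494] gap 0.49511606535847585
```

Call:
move_arm(steps=[{"tx":0,"ty":0,"tz":0,"twist":-1},{"tx":0,"ty":0,"tz":0,"twist":-1},{"tx":0,"ty":0,"tz":0,"twist":-2},{"tx":0,"ty":0,"tz":0,"twist":-2}])

```text
time_s: 14.27
tool_pos: [0.4772, 0.0167, 0.0784]
tool_rot: [[0.247, 0.969, 0.0], [0.969, -0.247, -0.0], [-0.0, 0.0, -1.0]]
wrist_force: [-0.6, 0.6, 0.2]
finger_gap: 0.496
```

```bash
python3 go.py
```

```text
t 14.2667 pos [0.4772 0.0167 0.0784] yaw 75.6796247117503 q6 -1.523989557105711 F [-0.6131  0.5759  0.2198] M [ 0.0799 -0.2058  0.0513] gap 0.4957788370071852
```

Call:
move_arm(steps=[{"tx":0,"ty":0,"tz":0,"twist":-1},{"tx":0,"ty":0,"tz":0,"twist":-1},{"tx":0,"ty":0,"tz":0,"twist":-2},{"tx":0,"ty":0,"tz":0,"twist":-2}])

```text
time_s: 14.6
tool_pos: [0.4772, 0.0167, 0.0784]
tool_rot: [[0.213, 0.977, -0.0], [0.977, -0.213, -0.0], [-0.0, -0.0, -1.0]]
wrist_force: [0.2, 0.7, 1.0]
finger_gap: 0.496
```

```bash
python3 go.py
```

```text
t 14.6 pos [0.4772 0.0167 0.0784] yaw 77.67940396895347 q6 -1.5589141342432917 F [0.1936 0.6752 1.0262] M [ 0.0568 -0.1527  0.0441] gap 0.4959415162060905
```

Call:
move_arm(steps=[{"tx":0,"ty":0,"tz":0,"twist":-1},{"tx":0,"ty":0,"tz":0,"twist":-1},{"tx":0,"ty":0,"tz":0,"twist":-2},{"tx":0,"ty":0,"tz":0,"twist":-2}])

```text
time_s: 14.93
tool_pos: [0.4771, 0.0165, 0.0784]
tool_rot: [[0.18, 0.984, -0.0], [0.984, -0.18, -0.0], [-0.0, -0.0, -1.0]]
wrist_force: [-0.8, -1.5, 0.4]
finger_gap: 0.494
```

```bash
python3 go.py
```

```text
t 14.9333 pos [0.4771 0.0165 0.0784] yaw 79.64894651594307 q6 -1.593304910315674 F [-0.8156 -1.4574  0.3777] M [-0.167  -0.0704 -0.1116] gap 0.49400179011330814
```

Call:
move_arm(steps=[{"tx":0,"ty":0,"tz":0,"twist":-1},{"tx":0,"ty":0,"tz":0,"twist":-1},{"tx":0,"ty":0,"tz":0,"twist":-1}])

```text
time_s: 15.18
tool_pos: [0.4771, 0.0164, 0.0784]
tool_rot: [[0.163, 0.987, -0.0], [0.987, -0.163, -0.0], [-0.001, -0.0, -1.0]]
wrist_force: [-2.2, -2.4, 2.2]
finger_gap: 0.499
```

```bash
python3 go.py
```

```text
t 15.1833 pos [0.4771 0.0164 0.0784] yaw 80.60161484812514 q6 -1.6099577919140344 F [-2.1638 -2.3697  2.1608] M [-0.4702  0.0801 -0.4057] gap 0.49913083789273266
```

The moment built up from yaw ~79.3°, about 75.7° of turn: that is the stop. I back off slightly to relieve it and then lift gently.

Call:
move_arm(steps=[{"tx":0,"ty":0,"tz":0,"twist":0.6},{"tx":0,"ty":0,"tz":0,"twist":0.6},{"tx":0,"ty":0,"tz":0,"twist":0.6}])

```text
time_s: 15.43
tool_pos: [0.4771, 0.0165, 0.0784]
tool_rot: [[0.173, 0.985, -0.0], [0.985, -0.173, -0.0], [-0.001, -0.0, -1.0]]
wrist_force: [-1.6, -2.7, 2.0]
finger_gap: 0.496
```

```bash
python3 go.py
```

```text
t 15.4333 pos [0.4771 0.0165 0.0784] yaw 80.0268337765614 q6 -1.5997496300038316 F [-1.6358 -2.7279  2.0328] M [-0.6242  0.216  -0.2718] gap 0.49600530014118377
```

Call:
move_arm(steps=[{"tx":0,"ty":0,"tz":-0.0005,"twist":0},{"tx":0,"ty":0,"tz":-0.001,"twist":0},{"tx":0,"ty":0,"tz":-0.001,"twist":0}])

```text
time_s: 15.68
tool_pos: [0.4768, 0.0165, 0.0787]
tool_rot: [[0.173, 0.985, -0.001], [0.985, -0.173, -0.0], [-0.001, -0.0, -1.0]]
wrist_force: [0.3, -4.6, -5.2]
finger_gap: 0.491
```

```bash
python3 go.py
```

```text
t 15.6833 pos [0.4768 0.0165 0.0787] yaw 80.03902030237796 q6 -1.599934729397968 F [ 0.2602 -4.6128 -5.216 ] M [-0.9078 -0.2779 -0.2018] gap 0.49116239509641735
```

Call:
move_arm(steps=[{"tx":0,"ty":0,"tz":0.0005,"twist":0.5},{"tx":0,"ty":0,"tz":0.001,"twist":0.7},{"tx":0,"ty":0,"tz":0.001,"twist":0.7}])

```text
time_s: 15.93
tool_pos: [0.4771, 0.0166, 0.0785]
tool_rot: [[0.185, 0.983, -0.0], [0.983, -0.185, -0.0], [-0.0, -0.0, -1.0]]
wrist_force: [-2.1, -4.5, -2.1]
finger_gap: 0.492
```

```bash
python3 go.py
```

```text
t 15.9333 pos [0.4771 0.0166 0.0785] yaw 79.3289256857788 q6 -1.5875058197187406 F [-2.1384 -4.4804 -2.1164] M [-0.8127  0.0097 -0.1197] gap 0.4919170822826188
```

Call:
move_arm(steps=[{"tx":-0.0006,"ty":-0.0002,"tz":0,"twist":0},{"tx":-0.0006,"ty":-0.0002,"tz":0,"twist":0},{"tx":-0.0006,"ty":-0.0002,"tz":0,"twist":0}])

```text
time_s: 16.18
tool_pos: [0.4769, 0.0164, 0.0785]
tool_rot: [[0.185, 0.983, 0.0], [0.983, -0.185, 0.001], [0.001, 0.0, -1.0]]
wrist_force: [0.3, -1.2, -1.8]
finger_gap: 0.493
```

```bash
python3 go.py
```

```text
t 16.1833 pos [0.4769 0.0164 0.0785] yaw 79.3185227846786 q6 -1.5890108521068413 F [ 0.3153 -1.1942 -1.8427] M [-0.2531 -0.1903 -0.0685] gap 0.4933522392936442
```

Side load relieved. Try lifting.

Call:
move_arm(steps=[{"tx":0,"ty":0,"tz":-0.0005,"twist":0},{"tx":0,"ty":0,"tz":-0.001,"twist":0},{"tx":0,"ty":0,"tz":-0.001,"twist":0}])

```text
time_s: 16.43
tool_pos: [0.4767, 0.0164, 0.0793]
tool_rot: [[0.185, 0.983, -0.0], [0.983, -0.185, 0.001], [0.0, -0.0, -1.0]]
wrist_force: [-0.0, -0.7, -3.4]
finger_gap: 0.496
```

```bash
python3 go.py
```

```text
t 16.4333 pos [0.4767 0.0164 0.0793] yaw 79.32348020371548 q6 -1.5889339664174968 F [-0.0022 -0.7437 -3.3797] M [-0.1329 -0.1404 -0.0315] gap 0.496346575902429
```

Call:
move_arm(steps=[{"tx":0,"ty":0,"tz":-0.0005,"twist":0},{"tx":0,"ty":0,"tz":-0.001,"twist":0},{"tx":0,"ty":0,"tz":-0.0015,"twist":0},{"tx":0,"ty":0,"tz":-0.002,"twist":0},{"tx":0,"ty":0,"tz":-0.002,"twist":0}])

```text
time_s: 16.85
tool_pos: [0.4769, 0.0162, 0.0815]
tool_rot: [[0.185, 0.983, 0.0], [0.983, -0.185, 0.0], [0.0, 0.0, -1.0]]
wrist_force: [0.4, 0.3, -3.3]
finger_gap: 0.492
```

```bash
python3 go.py
```

```text
t 16.85 pos [0.4769 0.0162 0.0815] yaw 79.31722224269025 q6 -1.5888714975287594 F [ 0.3894  0.3354 -3.2908] M [ 0.0334 -0.1189  0.0252] gap 0.4923684631959467
```

Call:
move_arm(steps=[{"tx":0,"ty":0,"tz":-0.001,"twist":0},{"tx":0,"ty":0,"tz":-0.002,"twist":0},{"tx":0,"ty":0,"tz":-0.003,"twist":0},{"tx":0,"ty":0,"tz":-0.004,"twist":0},{"tx":0,"ty":0,"tz":-0.004,"twist":0}])

```text
time_s: 17.27
tool_pos: [0.4771, 0.0161, 0.0857]
tool_rot: [[0.185, 0.983, 0.0], [0.983, -0.185, -0.0], [0.0, 0.0, -1.0]]
wrist_force: [0.0, -0.0, -2.9]
finger_gap: 0.496
```

```bash
python3 go.py
```

```text
t 17.2667 pos [0.4771 0.0161 0.0857] yaw 79.32107670493276 q6 -1.5888846826412688 F [ 0.0221 -0.0429 -2.8866] M [ 0.0268 -0.1512  0.0439] gap 0.49575576563632606
```

Call:
move_arm(steps=[{"tx":0,"ty":0,"tz":-0.004,"twist":0},{"tx":0,"ty":0,"tz":-0.012,"twist":0},{"tx":0,"ty":0,"tz":-0.024,"twist":0},{"tx":0,"ty":0,"tz":-0.036,"twist":0},{"tx":0,"ty":0,"tz":-0.044,"twist":0}])

```text
time_s: 17.68
tool_pos: [0.4776, 0.016, 0.1312]
tool_rot: [[0.185, 0.983, 0.002], [0.983, -0.185, -0.0], [-0.0, 0.002, -1.0]]
wrist_force: [0.0, 0.4, -2.5]
finger_gap: 0.493
```

Call:
move_arm(steps=[{"tx":0,"ty":0,"tz":-0.005,"twist":0},{"tx":0,"ty":0,"tz":-0.01,"twist":0},{"tx":0,"ty":0,"tz":-0.01,"twist":0}])

```text
time_s: 17.93
tool_pos: [0.4774, 0.016, 0.1404]
tool_rot: [[0.185, 0.983, 0.002], [0.983, -0.185, -0.0], [0.0, 0.002, -1.0]]
wrist_force: [0.7, 1.3, -2.5]
finger_gap: 0.495
```

```bash
python3 go.py 0.4755 -0.173 0.12; python3 -c "
from h import *
grab('wrist','w6');grab('top','t6');grab('scene','s6')
z=load('w6');cv2.imwrite('pics/w6z.png',z['p'][:,:,::-1])"
```

```text
t 17.9333 pos [0.4774 0.016  0.1404] yaw 79.32092599299091 q6 -1.5888544290582127 F [ 0.6556  1.2972 -2.4653] M [ 0.0497 -0.17    0.0184] gap 0.49529553612874716
shift mm [-186.1034   33.1164   20.5   ]
```

View pics/w6.png

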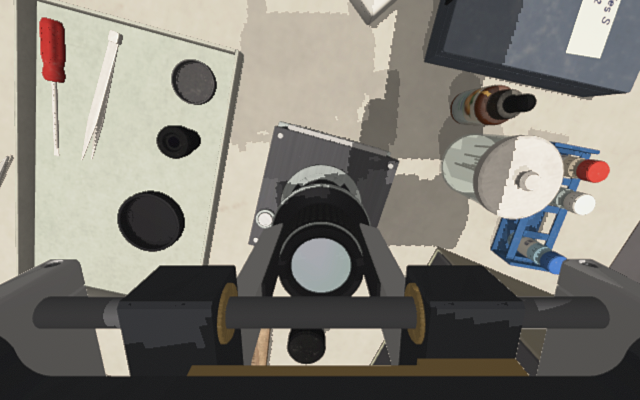

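View pics/s6.png

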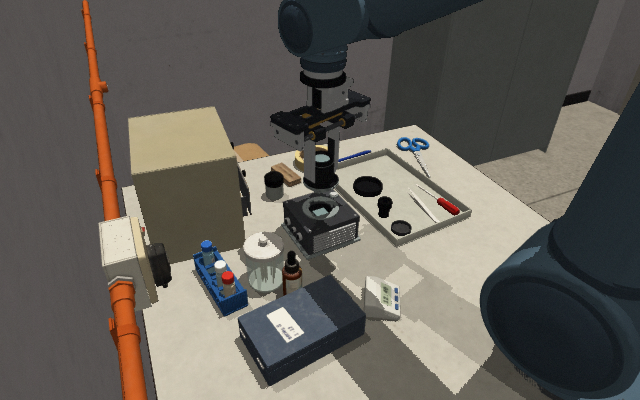

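The lens is off and hanging upright, and the empty mount shows below it. The wrist view has the cap at about (151,221). I measure the cap in this view.

```bash
python3 - <<'E'
from h import *
np.set_printoptions(precision=4,suppress=True)
z=load('w6'); a=z['p'][170:270,100:210]; b=np.clip(a.astype(float)*3,0,255).astype(np.uint8)
cv2.imwrite('pics/w6cap.png',cv2.resize(b,None,fx=6,fy=6,interpolation=cv2.INTER_NEAREST)[:,:,::-1])
for n,lim in (('w6',(100,170,210,275)),('t6',(370,210,420,260)),('s6',(345,165,392,205))):
    z=load(n); g=cv2.cvtColor(z['p'],cv2.COLOR_RGB2GRAY); x0,y0,x1,y1=lim
    m=(g[y0:y1,x0:x1]<80).astype(np.uint8)
    cs,_=cv2.findContours(m,cv2.RETR_EXTERNAL,cv2.CHAIN_APPROX_NONE); c=max(cs,key=cv2.contourArea)+np.array([x0,y0])
    # model: silhouette of cylinder centre(x,y) r .0335 z .003..018 ; ray-cast hull contour: rim side far from camera lies on z=.018
    P=np.array([plane(z,u,v,.018) for u,v in c.reshape(-1,2)])[:,:2]
    cam,_=ray(z,0,0)
    ctr=P.mean(0)
    for _ in range(10):
        d=(P-ctr); far=d@(ctr-cam[:2])>0
        Q=P[far]; A=np.c_[2*Q,np.ones(len(Q))]; s=np.linalg.lstsq(A,(Q**2).sum(1),rcond=None)[0]; ctr=s[:2]; r=np.sqrt(s[2]+ctr@ctr)
    print(n,cv2.boundingRect(c),ctr,r,far.sum())
E
```

```text
w6 (118, 191, 67, 60) [ 0.4769 -0.1742] 0.03232069412484164 82
t6 (378, 222, 29, 29) [ 0.4758 -0.1726] 0.030189918797020307 40
s6 (353, 176, 30, 21) [ 0.4761 -0.1748] 0.03188833884890796 31
```

View pics/w6cap.png

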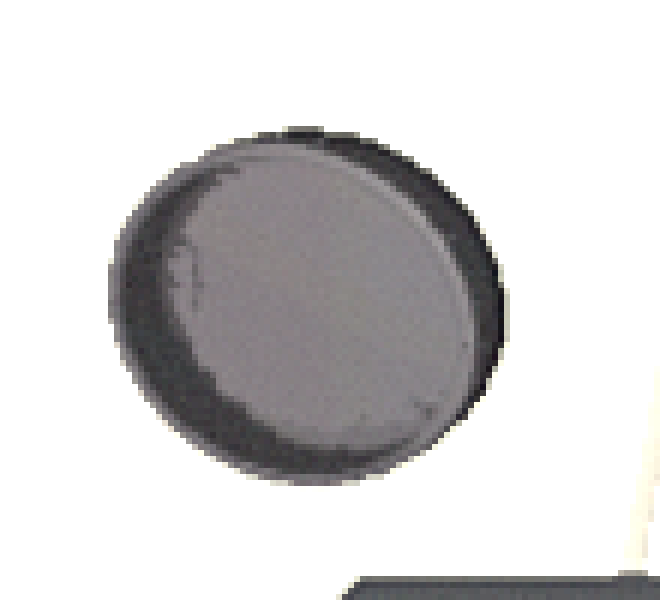

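```bash
python3 - <<'E'
from h import *
z=load('w6'); print(plane(z,149,221.5,.018))
E
python3 go.py 0.4765 -0.1735 0.14
```

```text
[ 0.4755009 -0.1725181  0.018    ]
t 18.0833 pos [0.4765 0.0162 0.1389] yaw 79.3184351583167 q6 -1.5888482901237495 F [ 0.107   0.2956 -2.2927] M [ 0.0464 -0.1386  0.0371] gap 0.491673126998607
shift mm [-186.384    35.1884   -1.145 ]
```

Call:
move_arm(steps=[{"tx":-0.015,"ty":0.003,"tz":0,"twist":0},{"tx":-0.045,"ty":0.008,"tz":0,"twist":0},{"tx":-0.08,"ty":0.015,"tz":0,"twist":0},{"tx":-0.115,"ty":0.021,"tz":0,"twist":0},{"tx":-0.145,"ty":0.027,"tz":0,"twist":0}])

```text
time_s: 18.5
tool_pos: [0.4759, -0.133, 0.1388]
tool_rot: [[0.185, 0.983, -0.001], [0.983, -0.185, 0.0], [0.0, -0.001, -1.0]]
wrist_force: [0.3, 0.8, -3.1]
finger_gap: 0.494
```

Call:
move_arm(steps=[{"tx":-0.02,"ty":0.004,"tz":0,"twist":0},{"tx":-0.035,"ty":0.007,"tz":0,"twist":0},{"tx":-0.041,"ty":0.008,"tz":0,"twist":0},{"tx":-0.041,"ty":0.008,"tz":0.0,"twist":0},{"tx":-0.041,"ty":0.008,"tz":0.0,"twist":0}])

```text
time_s: 18.92
tool_pos: [0.4764, -0.1725, 0.1388]
tool_rot: [[0.186, 0.983, -0.001], [0.983, -0.186, 0.001], [0.001, -0.001, -1.0]]
wrist_force: [-0.1, -0.2, -3.1]
finger_gap: 0.495
```

```bash
python3 go.py 0.476 -0.173 0.075; python3 -c "
from h import *
grab('wrist','w7');grab('scene','s7')
z=load('s7');a=cv2.resize(z['p'][100:220,290:450],None,fx=5,fy=5,interpolation=cv2.INTER_CUBIC);cv2.imwrite('pics/s7z.png',a[:,:,::-1])"
```

```text
t 18.9167 pos [ 0.4764 -0.1725  0.1388] yaw 79.3092673825675 q6 -1.9560614330371158 F [-0.0598 -0.2423 -3.1439] M [ 0.0303 -0.1351  0.0033] gap 0.494869934544558
shift mm [-0.6048 -0.273  63.8295]
```

View pics/w7.png

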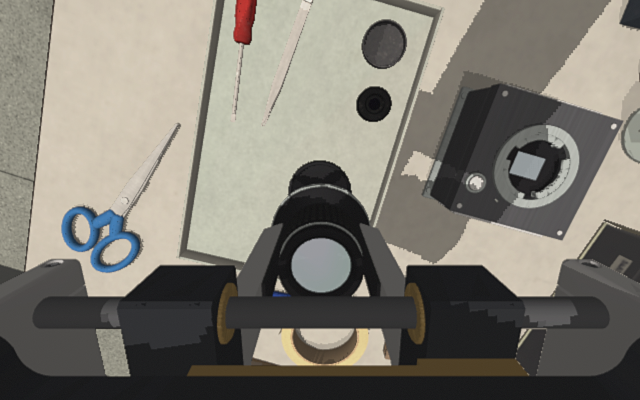

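View pics/s7z.png

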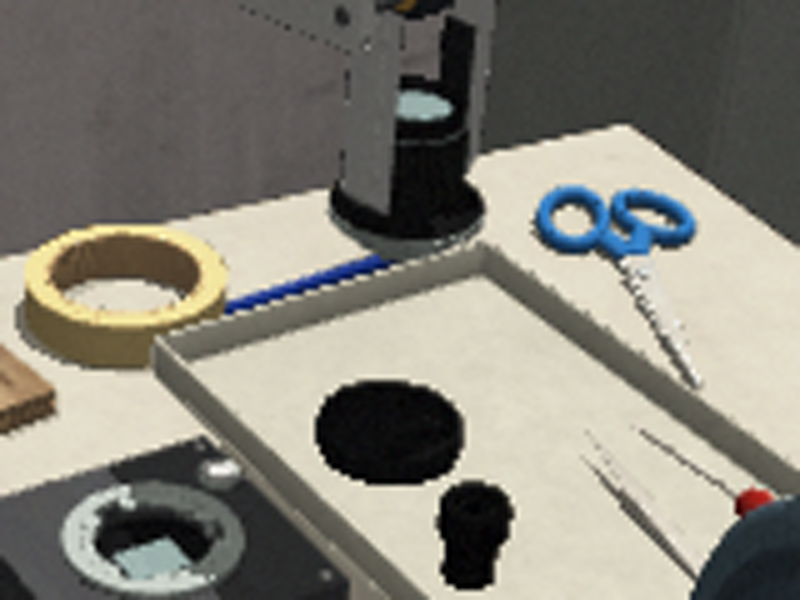

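```bash
python3 - <<'E'
from h import *
from scipy.optimize import least_squares
np.set_printoptions(precision=4,suppress=True)
z=load('w7'); g=cv2.cvtColor(z['p'],cv2.COLOR_RGB2GRAY)
pts=[]
for v in range(155,190):
    r=g[v,270:370]; i=np.where(r<80)[0]
    if len(i)>3: pts+= [(270+i[0]-.5,v),(270+i[-1]+.5,v)]
for u in range(300,341):
    i=np.where(g[150:200,u]<80)[0]; pts.append((u,150+i[0]-.5))
P=np.array([plane(z,u,v,.003) for u,v in pts if v<183])[:,:2]
s=least_squares(lambda c:np.hypot(*(P-c).T)-.0335,[.476,-.173],loss='soft_l1',f_scale=.0005)
print(s.x, np.std(s.fun)*1e3,len(P)); print(ray(z,0,0)[0])
# consistency: glass centre
print('glass pred from tool', proj(z,[[.4764,-.1725,.1388-.0124+.052]]))
E
```

```text
[ 0.4776 -0.1734] 0.3354478643223332 85
[ 0.4047 -0.1584  0.3197]
glass pred from tool [[319.4986 264.4483]]
```

Call:
move_arm(steps=[{"tx":-0.001,"ty":0.0006,"tz":0.015,"twist":0},{"tx":-0.001,"ty":0.0006,"tz":0.035,"twist":0},{"tx":-0.001,"ty":0.0006,"tz":0.055,"twist":0},{"tx":-0.001,"ty":0.0006,"tz":0.075,"twist":0},{"tx":-0.001,"ty":0.0006,"tz":0.082,"twist":0}])

```text
time_s: 19.43
tool_pos: [0.4754, -0.172, 0.0546]
tool_rot: [[0.184, 0.983, -0.004], [0.983, -0.184, 0.003], [0.002, -0.005, -1.0]]
wrist_force: [-0.0, 0.9, -2.9]
finger_gap: 0.497
```

Call:
move_arm(steps=[{"tx":0,"ty":0,"tz":0,"twist":0},{"tx":0,"ty":0,"tz":0,"twist":0},{"tx":0,"ty":0,"tz":0,"twist":0},{"tx":0,"ty":0,"tz":0,"twist":0}])

```text
time_s: 19.77
tool_pos: [0.4783, -0.1747, 0.0589]
tool_rot: [[0.185, 0.983, 0.002], [0.983, -0.185, -0.002], [-0.001, 0.003, -1.0]]
wrist_force: [-0.4, 0.1, -1.5]
finger_gap: 0.496
```

```bash
python3 go.py 0.4768 -0.1735 0.0434; python3 -c "
from h import *
grab('wrist','w8');grab('scene','s8')
z=load('s8');a=cv2.resize(z['p'][130:220,320:430],None,fx=7,fy=7,interpolation=cv2.INTER_CUBIC);cv2.imwrite('pics/s8z.png',np.clip(a[:,:,::-1]*1.6,0,255))"
```

```text
t 19.7667 pos [ 0.4783 -0.1747  0.0589] yaw 79.33872368356826 q6 -1.9579810332042735 F [-0.3619  0.1153 -1.5253] M [-0.0049 -0.1601  0.0546] gap 0.49598142790674543
shift mm [ 0.9444 -1.7133 15.543 ][ WARN:0@2.670] global loadsave.cpp:1063 imwrite_ Unsupported depth image for selected encoder is fallbacked to CV_8U.
```

View pics/w8.png

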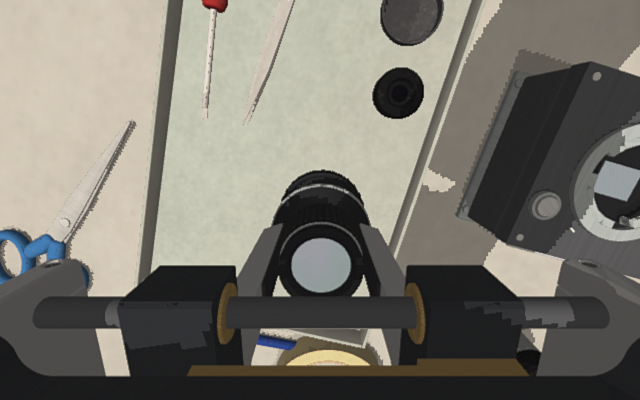

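View pics/s8z.png

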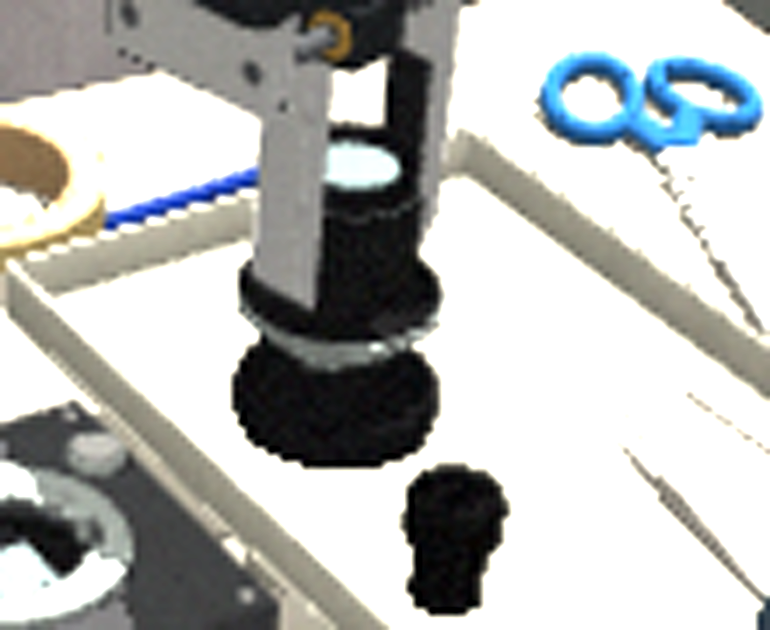

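The scene view shows the lens (columns 240–440 in the zoom) above the cap (232–438). Let it settle, then verify the alignment numerically.

Call:
move_arm(steps=[{"tx":0,"ty":0,"tz":0.004,"twist":0},{"tx":0,"ty":0,"tz":0.008,"twist":0},{"tx":0,"ty":0,"tz":0.01,"twist":0},{"tx":0,"ty":0,"tz":0.01,"twist":0},{"tx":0,"ty":0,"tz":0.01,"twist":0}])

```text
time_s: 20.28
tool_pos: [0.4769, -0.1741, 0.047]
tool_rot: [[0.185, 0.983, -0.001], [0.983, -0.185, 0.0], [0.0, -0.001, -1.0]]
wrist_force: [-0.4, 0.5, -2.8]
finger_gap: 0.497
```

```bash
python3 go.py 0.4768 -0.1735 0.0434; python3 - <<'E'
from h import *
from scipy.optimize import least_squares
np.set_printoptions(precision=4,suppress=True)
s=readout.observe(); T=s['tool_pos']
grab('scene','s9'); grab('wrist','w9')
z=load('s9'); g=cv2.cvtColor(z['p'],cv2.COLOR_RGB2GRAY)
a=cv2.resize(z['p'][130:220,320:430],None,fx=7,fy=7,interpolation=cv2.INTER_CUBIC);cv2.imwrite('pics/s9z.png',np.clip(a[:,:,::-1]*1.6,0,255).astype(np.uint8))
th=np.linspace(0,2*np.pi,73)
def circ(c,r,h): return np.c_[c[0]+r*np.cos(th),c[1]+r*np.sin(th),np.full(73,h)]
for lab,c,r,h in(('flange',T,.034,T[2]-.0124+.0025),('cap',(.4768,-.1732),.0335,.018),('capb',(.4768,-.1732),.0335,.003),('glass',T,.016,T[2]-.0124+.052)):
    p=proj(z,circ(c,r,h)); print(lab,(p.min(0)-[320,130])*7,(p.max(0)-[320,130])*7)
z=load('w9'); g=cv2.cvtColor(z['p'],cv2.COLOR_RGB2GRAY)
print('w glass pred',proj(z,[[T[0],T[1],T[2]-.0124+.052]]))
E
```

```text
t 20.2833 pos [ 0.4769 -0.1741  0.047 ] yaw 79.31522650553907 q6 -1.9579835743201421 F [-0.3597  0.4851 -2.7803] M [ 0.035  -0.1507  0.0248] gap 0.49699823314834946
shift mm [ 0.5808 -0.2322  3.6213]
flange [230.1745 270.8652] [439.1982 385.2616]
cap [227.3031 320.7448] [431.1631 434.9683]
capb [224.8085 357.547 ] [426.9609 472.7834]
glass [295.597  170.4643] [396.8108 222.3803]
w glass pred [[319.5521 264.0647]]
```

View pics/s9z.png

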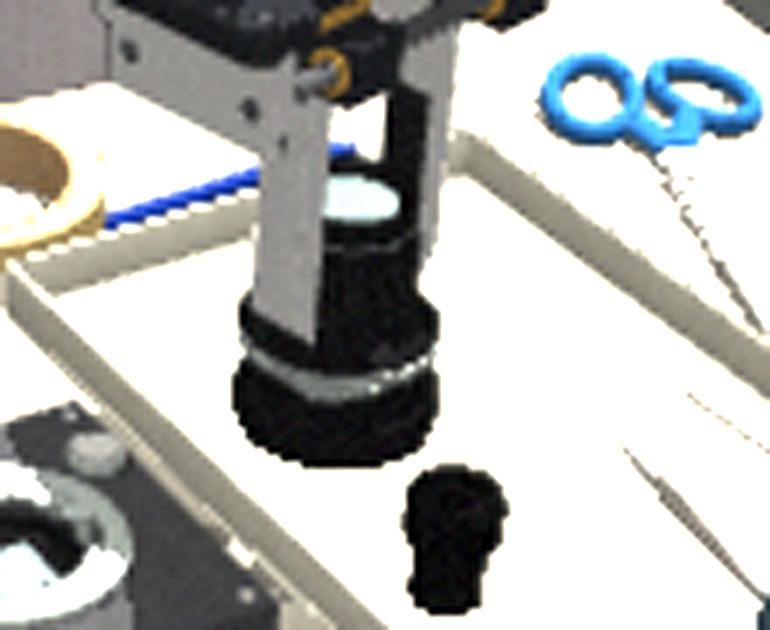

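```bash
python3 - <<'E'
from h import *
from scipy.optimize import least_squares
np.set_printoptions(precision=4,suppress=True)
def edges(n,lim,thr):
    z=load(n); g=cv2.cvtColor(z['p'],cv2.COLOR_RGB2GRAY).astype(np.float32); x0,y0,x1,y1=lim
    k=8; G=cv2.resize(g[y0:y1,x0:x1],None,fx=k,fy=k,interpolation=cv2.INTER_LINEAR)
    cs,_=cv2.findContours((G<thr).astype(np.uint8),cv2.RETR_EXTERNAL,cv2.CHAIN_APPROX_NONE)
    c=max(cs,key=cv2.contourArea).reshape(-1,2); return z,(c+.5)/k-.5+[x0,y0]
for n,lim in (('s6',(345,165,392,205)),('scene0',(345,172,392,200)),('t6',(370,210,420,260)),('w6',(100,170,210,275))):
  for thr in(70,100,130):
    z,c=edges(n,lim,thr); cam=ray(z,0,0)[0]
    Pt=np.array([plane(z,u,v,.018) for u,v in c])[:,:2]; Pb=np.array([plane(z,u,v,.003) for u,v in c])[:,:2]
    ctr=np.array([.476,-.173])
    for _ in range(5):
        dr=ctr-cam[:2]; dr/=np.linalg.norm(dr)
        far=(Pt-ctr)@dr>.006; near=(Pb-ctr)@dr<-.006
        f=lambda c:np.r_[np.hypot(*(Pt[far]-c[:2]).T)-.0335-c[2],np.hypot(*(Pb[near]-c[:2]).T)-.0335-c[2]]
        s=least_squares(f,[*ctr,0],loss='soft_l1',f_scale=.001); ctr=s.x[:2]
    fn=least_squares(lambda c:np.hypot(*(Pb[near]-c[:2]).T)-.0335,ctr).x; ff=least_squares(lambda c:np.hypot(*(Pt[far]-c[:2]).T)-.0335,ctr).x
    print(n,thr,s.x*1e3,np.std(s.fun)*1e3,'near',fn,'far',ff)
E
```

```text
s6 70 [ 476.5693 -175.6049   -1.892 ] 0.5912336273745985 near [ 0.4777 -0.1777] far [ 0.4755 -0.1735]
s6 100 [ 476.6708 -175.8595   -1.1343] 0.6153428184001367 near [ 0.4774 -0.1771] far [ 0.476  -0.1746]
s6 130 [ 476.7238 -175.9939   -0.401 ] 0.6403124338927835 near [ 0.477  -0.1764] far [ 0.4765 -0.1756]
scene0 70 [ 476.5451 -175.5871   -1.9489] 0.5868536152304384 near [ 0.4777 -0.1777] far [ 0.4754 -0.1734]
scene0 100 [ 476.659  -175.8276   -1.1936] 0.5930597540210935 near [ 0.4774 -0.1771] far [ 0.476  -0.1745]
scene0 130 [ 476.6899 -175.9559   -0.5553] 0.6487768415928085 near [ 0.477  -0.1765] far [ 0.4764 -0.1753]
t6 70 [ 475.7427 -173.0288   -3.1909] 0.3400658193306424 near [ 0.4774 -0.1767] far [ 0.4741 -0.1693]
t6 100 [ 475.7394 -172.9345   -1.5522] 0.3402316482050829 near [ 0.4765 -0.1748] far [ 0.475  -0.1711]
t6 130 [ 475.7543 -172.8603    0.1711] 0.3228802129369644 near [ 0.4756 -0.1727] far [ 0.4759 -0.173 ]
w6 70 [ 477.0954 -174.4177   -1.2246] 0.24310911194643378 near [ 0.4777 -0.1759] far [ 0.4765 -0.173 ]
w6 100 [ 477.1003 -174.4816   -0.8309] 0.2363875968084801 near [ 0.4775 -0.1755] far [ 0.4767 -0.1735]
w6 130 [ 477.0763 -174.5276   -0.4857] 0.2373199611348557 near [ 0.4773 -0.1751] far [ 0.4768 -0.1739]
```

Bias-corrected estimates of the cap centre average about (0.4765, -0.174), and the tool is at (0.4769, -0.1741). Going down slowly, watching the force.

Call:
move_arm(steps=[{"tx":0,"ty":0,"tz":0.0015,"twist":0},{"tx":0,"ty":0,"tz":0.003,"twist":0},{"tx":0,"ty":0,"tz":0.0045,"twist":0},{"tx":0,"ty":0,"tz":0.006,"twist":0},{"tx":0,"ty":0,"tz":0.006,"twist":0}])

```text
time_s: 20.8
tool_pos: [0.4769, -0.174, 0.041]
tool_rot: [[0.185, 0.983, -0.001], [0.983, -0.185, 0.0], [0.0, -0.001, -1.0]]
wrist_force: [-0.3, 0.5, -2.6]
finger_gap: 0.492
```

Call:
move_arm(steps=[{"tx":0,"ty":0,"tz":0.001,"twist":0},{"tx":0,"ty":0,"tz":0.002,"twist":0},{"tx":0,"ty":0,"tz":0.003,"twist":0},{"tx":0,"ty":0,"tz":0.003,"twist":0}])

```text
time_s: 21.13
tool_pos: [0.477, -0.1742, 0.0382]
tool_rot: [[0.185, 0.983, -0.0], [0.983, -0.185, 0.0], [0.0, -0.0, -1.0]]
wrist_force: [0.2, -0.1, -2.6]
finger_gap: 0.496
```

Call:
move_arm(steps=[{"tx":0,"ty":0,"tz":0.001,"twist":0},{"tx":0,"ty":0,"tz":0.002,"twist":0},{"tx":0,"ty":0,"tz":0.003,"twist":0},{"tx":0,"ty":0,"tz":0.003,"twist":0}])

```text
time_s: 21.47
tool_pos: [0.477, -0.1742, 0.0352]
tool_rot: [[0.185, 0.983, -0.0], [0.983, -0.185, 0.0], [0.0, -0.0, -1.0]]
wrist_force: [-1.2, -0.3, -2.6]
finger_gap: 0.494
```

Call:
move_arm(steps=[{"tx":0,"ty":0,"tz":0.001,"twist":0},{"tx":0,"ty":0,"tz":0.002,"twist":0},{"tx":0,"ty":0,"tz":0.003,"twist":0},{"tx":0,"ty":0,"tz":0.003,"twist":0}])

```text
time_s: 21.8
tool_pos: [0.477, -0.1741, 0.0321]
tool_rot: [[0.185, 0.983, -0.0], [0.983, -0.185, 0.0], [0.0, -0.0, -1.0]]
wrist_force: [-0.2, 0.5, -2.6]
finger_gap: 0.492
```

Call:
move_arm(steps=[{"tx":0,"ty":0,"tz":0.0004,"twist":0},{"tx":0,"ty":0,"tz":0.0008,"twist":0},{"tx":0,"ty":0,"tz":0.0008,"twist":0}])

```text
time_s: 22.05
tool_pos: [0.4772, -0.1742, 0.0316]
tool_rot: [[0.185, 0.983, -0.0], [0.983, -0.185, 0.0], [0.0, -0.0, -1.0]]
wrist_force: [0.2, -0.0, -3.7]
finger_gap: 0.496
```

Call:
move_arm(steps=[{"tx":0,"ty":0,"tz":0.0004,"twist":0},{"tx":0,"ty":0,"tz":0.0008,"twist":0},{"tx":0,"ty":0,"tz":0.0008,"twist":0}])

```text
time_s: 22.3
tool_pos: [0.4773, -0.1743, 0.0308]
tool_rot: [[0.185, 0.983, 0.0], [0.983, -0.185, -0.0], [-0.0, 0.0, -1.0]]
wrist_force: [-0.5, -0.6, -1.7]
finger_gap: 0.497
```

Call:
move_arm(steps=[{"tx":0,"ty":0,"tz":0.0004,"twist":0},{"tx":0,"ty":0,"tz":0.0006,"twist":0},{"tx":0,"ty":0,"tz":0.0006,"twist":0}])

```text
time_s: 22.55
tool_pos: [0.4773, -0.1743, 0.0308]
tool_rot: [[0.185, 0.983, -0.0], [0.983, -0.185, 0.0], [0.0, -0.0, -1.0]]
wrist_force: [-2.3, 2.2, 5.4]
finger_gap: 0.497
```

Seated: z stopped at 0.0308 (expected 0.0304) and the force reversed. Relieve and open.

Call:
move_arm(steps=[{"tx":0,"ty":0,"tz":-0.0006,"twist":0},{"tx":0,"ty":0,"tz":-0.0006,"twist":0},{"tx":0,"ty":0,"tz":-0.0006,"twist":0}])

```text
time_s: 22.8
tool_pos: [0.4774, -0.1744, 0.0308]
tool_rot: [[0.185, 0.983, 0.001], [0.983, -0.185, -0.0], [-0.0, 0.001, -1.0]]
wrist_force: [-0.3, -0.2, 0.3]
finger_gap: 0.495
```

Call:
move_arm(steps=[{"tx":0,"ty":0,"tz":0,"twist":0},{"tx":0,"ty":0,"tz":0,"twist":0},{"tx":0,"ty":0,"tz":0,"twist":0},{"tx":0,"ty":0,"tz":0,"twist":0},{"tx":0,"ty":0,"tz":0,"twist":0}], gripper=0.07)

```text
time_s: 23.22
tool_pos: [0.4773, -0.1743, 0.0309]
tool_rot: [[0.185, 0.983, 0.0], [0.983, -0.185, -0.0], [-0.0, 0.0, -1.0]]
wrist_force: [0.5, -0.3, -0.3]
finger_gap: 0.744
```

```bash
python3 go.py; python3 -c "
from h import *
grab('wrist','w10');grab('scene','s10')
z=load('s10');a=cv2.resize(z['p'][130:220,320:430],None,fx=7,fy=7,interpolation=cv2.INTER_CUBIC);cv2.imwrite('pics/s10z.png',np.clip(a[:,:,::-1]*1.6,0,255).astype(np.uint8))"
```

```text
t 23.2167 pos [ 0.4773 -0.1743  0.0309] yaw 79.31662657901003 q6 -1.9579807218231837 F [ 0.4601 -0.2579 -0.3484] M [ 0.0461 -0.1505 -0.0038] gap 0.7444388350692452
```

View pics/w10.png

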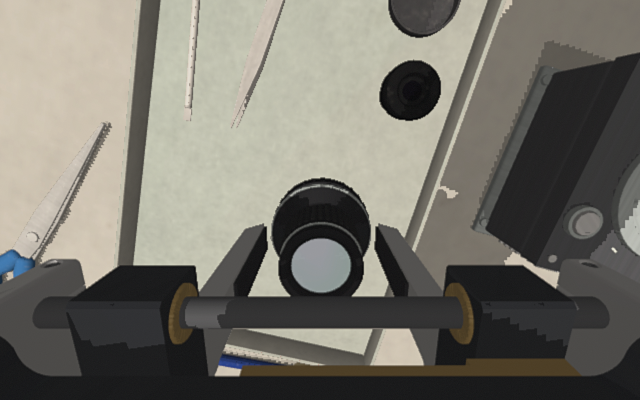

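View pics/s10z.png

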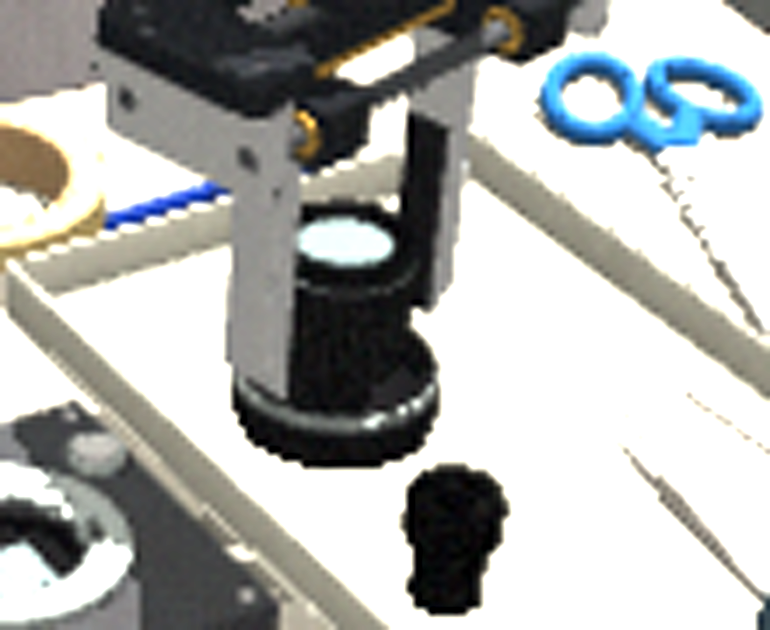

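The lens sits concentric in the cap, flange on the rim, and the fingers are clear. Rise straight up with the opening at 0.07.

Call:
move_arm(steps=[{"tx":0,"ty":0,"tz":-0.005,"twist":0},{"tx":0,"ty":0,"tz":-0.02,"twist":0},{"tx":0,"ty":0,"tz":-0.045,"twist":0},{"tx":0,"ty":0,"tz":-0.075,"twist":0},{"tx":0,"ty":0,"tz":-0.1,"twist":0}])

```text
time_s: 23.73
tool_pos: [0.4773, -0.1743, 0.1327]
tool_rot: [[0.185, 0.983, 0.001], [0.983, -0.185, -0.0], [-0.0, 0.001, -1.0]]
wrist_force: [1.2, -0.2, 0.7]
finger_gap: 0.741
```

Call:
move_arm(steps=[{"tx":0,"ty":-0.02,"tz":-0.02,"twist":0},{"tx":0,"ty":-0.05,"tz":-0.04,"twist":0},{"tx":0,"ty":-0.08,"tz":-0.05,"twist":0},{"tx":0,"ty":-0.08,"tz":-0.05,"twist":0},{"tx":0,"ty":-0.08,"tz":-0.05,"twist":0}])

```text
time_s: 24.15
tool_pos: [0.3986, -0.1597, 0.1821]
tool_rot: [[0.186, 0.983, 0.003], [0.983, -0.186, -0.002], [-0.001, 0.003, -1.0]]
wrist_force: [-0.8, -0.4, 0.1]
finger_gap: 0.741
```

```bash
python3 go.py; python3 -c "
from h import *
grab('wrist','w11');grab('scene','s11')
z=load('s11');a=cv2.resize(z['p'][130:220,270:430],None,fx=5,fy=5,interpolation=cv2.INTER_CUBIC);cv2.imwrite('pics/s11z.png',np.clip(a[:,:,::-1]*1.6,0,255).astype(np.uint8))"
```

```text
t 24.15 pos [ 0.3986 -0.1597  0.1821] yaw 79.27245662336061 q6 -2.0300346331849135 F [-0.769  -0.3912  0.1222] M [ 0.0726 -0.1225 -0.0113] gap 0.740646644725804
```

View pics/w11.png

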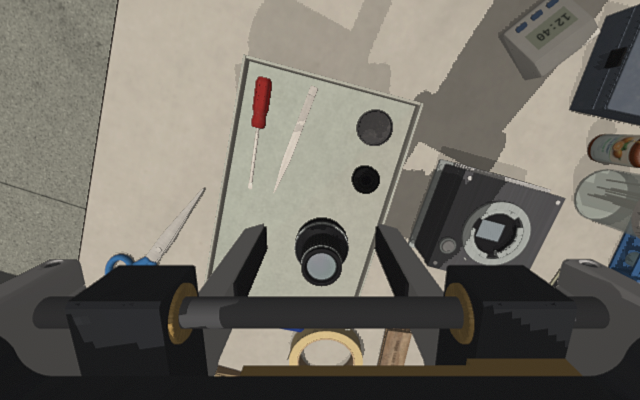

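View pics/s11z.png

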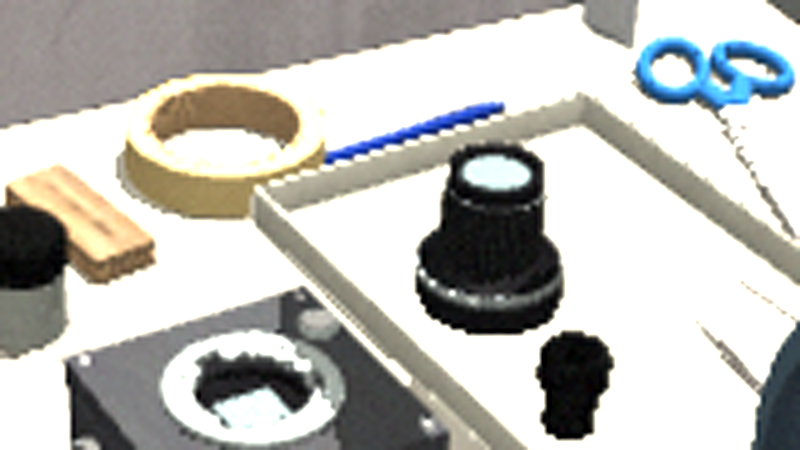

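The lens stands upright in its cap (zoom columns 418–562), the button at (320,322) is low, and the bystanders stand undisturbed. Settle and hand in.

Call:
move_arm(steps=[{"tx":0,"ty":0,"tz":0,"twist":0},{"tx":0,"ty":0,"tz":0,"twist":0},{"tx":0,"ty":0,"tz":0,"twist":0},{"tx":0,"ty":0,"tz":0,"twist":0}])

```text
time_s: 24.58
tool_pos: [0.3987, -0.1593, 0.1803]
tool_rot: [[0.185, 0.983, -0.001], [0.983, -0.185, 0.001], [0.001, -0.001, -1.0]]
wrist_force: [0.2, -0.2, -0.3]
finger_gap: 0.743
```

```bash
python3 go.py; python3 -c "
from plant import close_job
print(close_job())"
```

```text
t 24.5833 pos [ 0.3987 -0.1593  0.1803] yaw 79.33855213724223 q6 -2.0302601824942244 F [ 0.2068 -0.2247 -0.3491] M [ 0.0806 -0.1434  0.0214] gap 0.7434455779841267
the job is handed in; nothing more can be done
None
```

The lens is off the camera and standing in its rear cap, and I handed the job in at about 24.6 s; no verdict was reported.

- **Button:** I pressed it to its hard stop with about 10.5 N at most in the readings. It still looked down in the last pictures.
- **Turn and lift:** I turned the lens anticlockwise and felt the stop at about 76° of turn. A side load of about 4.5 N built up there, so I relieved it before lifting. The lens then came out freely, with about 3 N of weight on the gripper.
- **Seating:** It went into the cap without touching the sides. It came to rest with the tool at 30.8 mm, where I had worked out 30.4 mm, at about 5 N before release. The gripper then opened and backed away.

**Last checks:** The lens stands upright and concentric in the cap, with its flange on the rim. The bystanders in view looked undisturbed. The arm is clear, with only sensor noise on the wrist force.

**Disagreement:** The cameras put the cap's centre up to 3 mm apart. I used a bias-corrected average, and the contact-free entry and the later pictures agreed with it. I did not measure the final lens-to-cap offset numerically.

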